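# Clear the packing off a split bearing, fit its cap on the dowels and hold it down

## Robot

A 6-joint arm with a two-finger parallel gripper is mounted at the origin on a cart in front of the work surface, level with it; the furniture and walls round the work are solid. World frame = base frame: x ahead of the robot, y to its left, z up, the work surface at z = 0. Lengths are in m, angles in degrees, forces in N, time in s.
With the tool pointing down it reaches from about 0.375 to 0.9 m from the base axis. Payload 3.1 kg.
Tool frame: the origin (TCP) lies between the finger pads; the fingertips stand 19 mm ahead of it and the grasp point (between the pads) is the TCP; x points along the fingers, y is the direction in which the jaws open and shut, and the axes are right-handed (so a half turn about x gives the same grasp; the last joint's range is limited). The gripper opens to 87 mm and grips with 3 to 60 N. Pads are 19 mm wide; open, the fingers measure 117 mm over their backs; the gripper's body (75 mm by 190 mm) begins 51 mm behind the grasp point.
Start: joints at [-80.357, 30.224, 82.088, -0, 67.689, -10.227], TCP at [0.212, -0.588, 0.204] pointing down, gripper open.
Joint ranges: [-176.69, 176.69], [-43.24, 126.21], [12.49, 139.97], [-82, 262], [0, 151.66], [-163.58, 163.58]. Speed limits (degrees/s): [159.86, 159.86, 180, 180, 180, 180].

## Interface

Orientations are given as [roll, pitch, yaw] about the fixed x, y, z axes, in that order (R = Rz(yaw) Ry(pitch) Rx(roll)).
In Python, from bench import get_obs, grab_frame, camera_info, workorder gives the robot as it stands.
- The arm moves only by the tool jog_arm, never from a script. Its argument "increments" is a list of rows, each an object of numbers: "x", "y", "z": the shift along the tool's x, y, z in mm; "yaw": the turn about the tool's x in rad. In form: [{"x": .., "y": .., "z": .., "yaw": ..}, ...]. A call has exactly 10 rows; each row is the pose to reach, as a shift and turn from the pose commanded when the call began, along the tool's axes at that moment; what a row does not reach only later rows make up. A row lasts 1/8 s, in which the tool goes at most 62.5 mm and 10.7 degrees, less where a joint would pass 70% of its speed; a pose out of reach is approached as far as the arm can. A call with a gripper value outside its range is refused whole. "hand" is the closure in counts, from 0 (fully open) to 255 (shut), set as the call begins (left out, the last holds). The fingers move at their own pace and stop on an object; the grip force is fixed at half the most. Time passes only in rows, so rows that repeat a pose let the fingers close, or fill a call up. It gives the time, the measured TCP pose, the force and the opening at its end, in the units of the state.
- get_obs(): the state, without advancing time (a new reading comes with each control period).
- grab_frame(name): name is "scene" or "top"; returns the picture (480x640x3 uint8, red, green, blue); there is no depth.
- camera_info(name): a dict with "fovy" (degrees; the focal length in pixels is half the picture's height over the tangent of half this angle, whatever the lens; pixels are square), "cx", "cy" (the principal point, pixels), "eye" and "orientation" of the camera in the world. Camera axes: x right, y down, z forward; pixel columns grow to the right and rows downward; lengths in m; the calibration is good to about 2 mm. A picture is of the moment at which its call begins. camera_info takes no time and is no camera call.
- workorder.sign_off(): hands the job in, once; it reports no verdict.
The state is a dict: "time": time; "qpos": joint angles; "joint_vel": joint speeds; "joint_torque": joint torques, N m; "ee_pos": TCP position; "orientation": TCP orientation; "ft_force": force on the tool from outside, world axes, zero at the start; "torque": the same for the moment, N m; "finger_gap": finger opening in m.
Only numpy, scipy, OpenCV 4.12 (cv2) and the standard library are available. Lean on these libraries where they do the work, as an engineer would, in place of code of your own. Each camera call takes 0.05 s, during which the arm holds its last target.

## Task

Take the wooden wedge and the plywood offcut off the open split bearing housing and leave them in the sheet-steel scrap tub. Then lift the loose bearing cap onto the housing's two guide dowels, its larger dowel hole over the thicker dowel, until the joint faces close flush, and finish while still holding the cap pressed down with a firm, steady push of about 20 N, so that a mate could run the bolts in: do not let go at the end. Leave the other things on the bench where they are, and do not drive the cap down hard.

Things in the scene. Friction and masses are not known exactly. Their poses are not given: they have to be found in the camera images.
- housing: Fixed lower half of a split bearing: grey casting, 46 mm along x, 188 mm along y, on a dark sole plate 80 x 210 x 10 mm, bolted down. Origin: under the sole plate's centre, at bench level. Its flat top, the joint face, is 60 mm up, cut in the middle by an open half bore along x, 56 mm wide, 28 mm deep (brass liner). Thick dowel at y = +80 mm, thin dowel at y = -80 mm.
- housing_face (a point): Middle of the housing's joint face, 60 mm above the bench (in mid-air over the bore), axes as the housing's. The fitted cap's origin lies here.
- thick_dowel (a point): Centre of the tip of the thick upright guide dowel (16 mm diameter), 22 mm above the joint face. Both dowels: 12 mm cylindrical above the face, then 10 mm tapering by 3.5 mm in radius to a flat tip.
- thin_dowel (a point): Centre of the tip of the thin upright guide dowel (12 mm diameter), 22 mm above the joint face.
- cap: Loose upper half (cap), grey bridge-shaped casting, 46 mm along x, 188 mm along y, about 0.45 kg, lying upright on its joint face. Origin: middle of that underside. Arch over a 56 mm wide, 28 mm high opening, boss on it with top 58 mm up and a 6 mm hexagon plug; two ears 18 mm thick. Its axes start within 0.9 rad of the housing's (same way round). It must end with x and y along the housing's.
- cap_crown (a point): Grip point in the arch and boss, 42 mm above the cap's joint face. Here the cap has flat parallel end faces 46 mm apart (x = -23 and +23 mm), free from 28 to 58 mm above its underside and 34 mm long: grip from above, fingers closing along the cap's x.
- thick_hole (a point): Centre of the lower mouth of the larger dowel hole (17.5 mm diameter, through, chamfered below) in the cap's ear at y = +80 mm. It takes the thick dowel with 1.5 mm play. The 12.5 mm hole at y = 52 mm in each ear is for a bolt and stays empty.
- thin_hole (a point): Centre of the lower mouth of the smaller dowel hole (13.5 mm diameter, through, chamfered below) in the cap's ear at y = -80 mm; it takes the thin dowel with 1.5 mm play.
- ply_offcut: Plywood offcut, 55 mm along x, 110 mm along y, 6 mm thick, 50 g, lying flat on the housing's joint face across the bore between the dowels, under the wedge. Wider than the 46 mm casting and over the open bore at its middle, so fingers closing along x can reach past its edges. Origin: centre of its underside.
- wood_wedge: Sawn wooden wedge, 38 mm along x (flat parallel sides), 100 mm along y, 70 g, lying lengthwise on the plywood offcut. Top slopes: 30 mm high at the +y end, 19 mm in the middle, 8 mm at the -y end. Origin: centre of its underside.
- scrap_tub: Open tub of bright sheet steel for scrap, 130 mm along x, 190 mm along y, rim 78 mm high, walls and floor 3 mm, a few flat wood chips up to 11 mm high in it; it does not move. Origin: centre of its underside.
- tub_floor (a point): Centre of the tub's inner floor.
- hex_nut: steel hexagon nut, 36 mm across flats, 18 mm high; a bystander, leave it alone. Origin: centre of its underside.
- steel_bush: turned steel bush standing on end, 34 mm diameter, 42 mm high; a bystander, leave it alone. Origin: centre of its underside.
- ball_end: forged rod end with an eye, 50 x 119 x 22 mm, lying flat near the left edge of the bench; a bystander, leave it alone. Origin: centre of its underside.
- dip_tin: round tin with a pressed lid, 60 mm diameter, 42 mm high, in the near right corner by the vice; a bystander, leave it alone. Origin: centre of its underside.

How it is judged:
By the outcome, as a careful person would: the job done as asked, in the order asked, and still so for the second after the job is handed in, while the arm keeps its last pose, push and grip.
It also fails if it takes over 69 s, if anything falls off the work surface, if the arm or the gripper's body presses on something with over 40 N, if the wrist force passes 120 N, or if a joint passes its speed limit or range.

## Working session

There is one attempt and no reset: what is moved stays moved. The work goes in short steps, Python scripts to look and compute and a tool call to move; the robot and the scene stay as the last step left them, time stands still between calls to the robot, and variables do not carry over. Pictures are saved under pics/ and viewed, and the job is handed in when it is done.

Besides the shell and the picture viewer there is one more tool, called after "Emit:" as a command line: name --argument value ..., lists and objects as JSON in quotes. jog_arm: Moves the arm, as the interface text tells. Its arguments: {"type":"object","properties":{"increments":{"type":"array"},"hand":{"type":"number"}},"required":["increments"]}

```bash
mkdir -p pics; ls
python3 - <<'E'
from bench import *
import cv2
print(get_obs())
for n in("scene","top"):
    print(n,camera_info(n)); cv2.imwrite(f"pics/{n}0.png",cv2.cvtColor(grab_frame(n),cv2.COLOR_RGB2BGR))
E
```

```text
pics
{'time': 0.0, 'qpos': array([-8.03581081e+01,  3.02800290e+01,  8.21564969e+01, -1.31697477e-04,
        6.76883445e+01, -1.02277115e+01]), 'joint_vel': array([-0.04050607,  0.09946352,  0.08495356,  0.0627859 ,  0.02594988,
       -0.03238329]), 'joint_torque': array([-1.80937710e-03, -4.40044141e+01, -1.76592010e+01,  6.31151162e-02,
        5.82949421e-02, -1.53820201e-04]), 'ee_pos': array([ 0.21231695, -0.587012  ,  0.20275966]), 'orientation': array([-100.17185736,   89.87512954,   99.69779616]), 'ft_force': array([-0.15552079, -0.40412436, -0.6669653 ]), 'torque': array([0.0151343 , 0.0022513 , 0.03316602]), 'finger_gap': 0.0869330169093826}
scene {'fovy': 44.0632689518213, 'cx': 328.17542302964563, 'cy': 243.9153616307916, 'eye': array([-0.18668477, -0.4065813 ,  1.08603634]), 'orientation': array([-140.65797146,   -0.28661813,  -57.11852302])}
top {'fovy': 49.20906260338441, 'cx': 319.7837111860352, 'cy': 238.05369918594081, 'eye': array([0.35672867, 0.01936277, 1.33610198]), 'orientation': array([-174.08625913,    0.45098492,  -91.19068924])}
```

View pics/scene0.png

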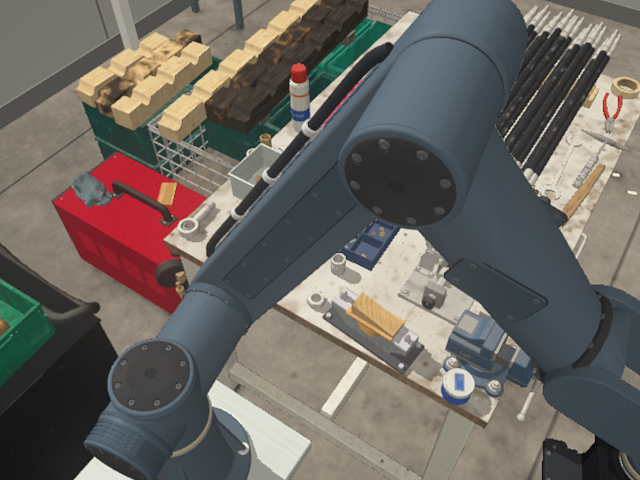

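View pics/top0.png

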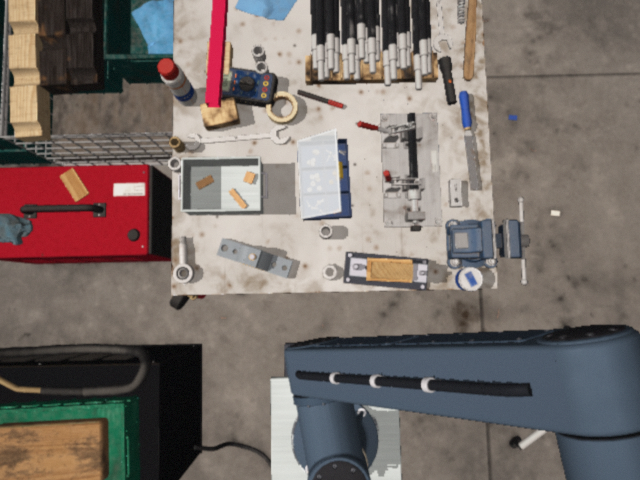

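The top view shows the housing at about (388,270) with ply and wedge on it, the cap at about (256,258) and the tub at about (221,185). The bystanders are the nut (330,271), bush (326,231), rod end (182,260) and tin (469,279). I'll zoom in next.

```bash
cat > h.py <<'E'
import numpy as np, cv2
from scipy.spatial.transform import Rotation as R
from bench import *
def cam(n):
    c=camera_info(n); f=240/np.tan(np.radians(c['fovy']/2))
    return c,f,R.from_euler('xyz',c['orientation'],degrees=True).as_matrix(),np.array(c['eye'])
def bp(n,u,v,z):
    c,f,M,e=cam(n); d=M@np.array([(u-c['cx'])/f,(v-c['cy'])/f,1]); return e+d*(z-e[2])/d[2]
def pr(n,p):
    c,f,M,e=cam(n); q=M.T@(np.array(p)-e); return np.array([c['cx']+f*q[0]/q[2],c['cy']+f*q[1]/q[2]])
def snap(n,name):
    im=cv2.cvtColor(grab_frame(n),cv2.COLOR_RGB2BGR); cv2.imwrite(f'pics/{name}.png',im); return im
def crop(im,u0,v0,w,h,s,name):
    c=cv2.resize(im[v0:v0+h,u0:u0+w],None,fx=s,fy=s,interpolation=cv2.INTER_CUBIC)
    for i in range(0,w,10):
        L=6 if i%50 else 12
        cv2.line(c,(i*s,0),(i*s,L),(0,0,255),1)
        if i%20==0: cv2.putText(c,str(u0+i),(i*s,22),0,.35,(0,0,255),1)
    for i in range(0,h,10):
        cv2.line(c,(0,i*s),(6,i*s),(0,0,255),1)
        if i%20==0: cv2.putText(c,str(v0+i),(8,i*s+4),0,.35,(0,0,255),1)
    cv2.imwrite(f'pics/{name}.png',c)
E
python3 - <<'E'
from h import *
im=cv2.imread('pics/top0.png')
crop(im,325,235,160,65,5,'c1');crop(im,165,140,135,150,4,'c2')
im=cv2.imread('pics/scene0.png'); crop(im,300,270,140,115,5,'c3')
E
```

```text
(no output)
```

View pics/c1.png

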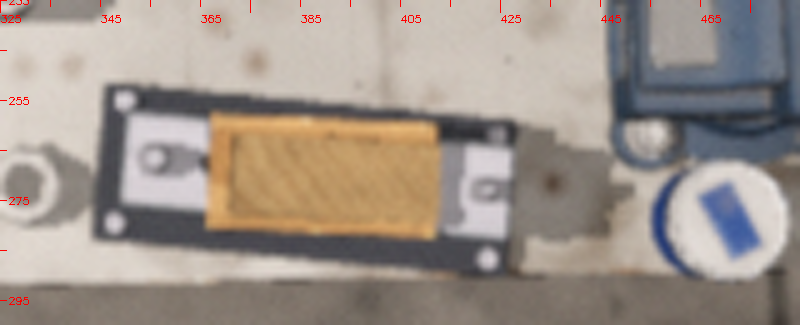

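View pics/c2.png

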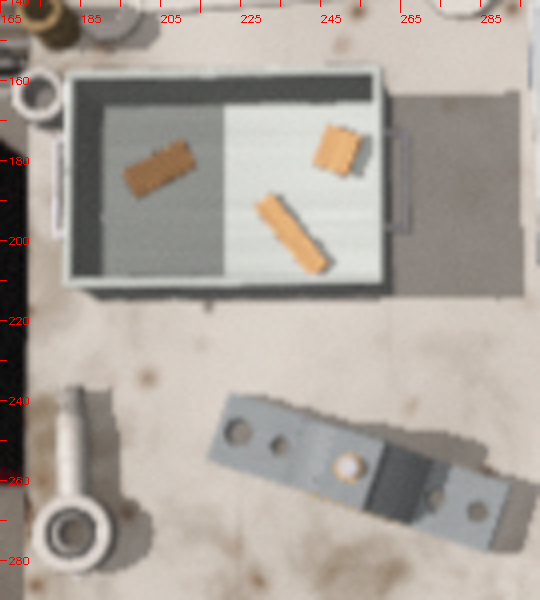

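View pics/c3.png

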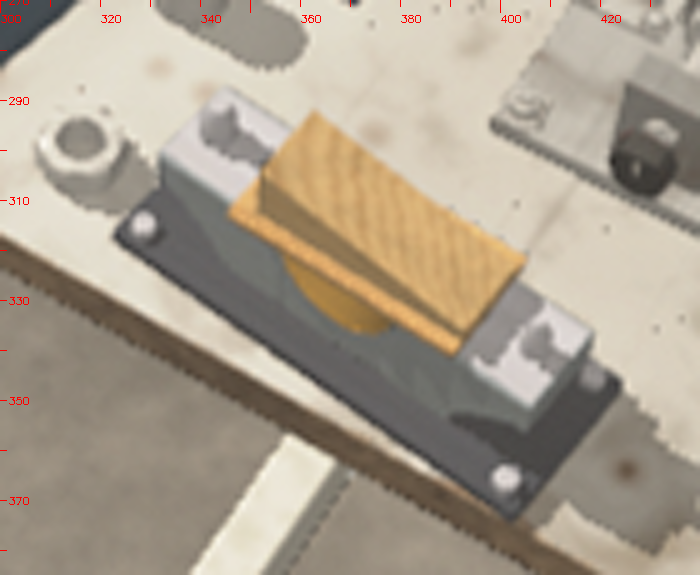

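```bash
cat > fit.py <<'E'
from h import *
from scipy.optimize import least_squares
def fit(obs,x0,free=3):
    # obs: list (cam,u,v,localxyz)
    def res(p):
        M=R.from_euler('z',p[2]).as_matrix()
        return np.concatenate([pr(n,M@np.array(l)+[p[0],p[1],0])-[u,v] for n,u,v,l in obs])
    s=least_squares(res,x0); return s.x,res(s.x).reshape(-1,2)
def C(n,u0,v0,s,l): return [(n,u0+(x+.5)/s-.5,v0+(y+.5)/s-.5,q) for x,y,q in l]
E
python3 - <<'E'
from fit import *
np.set_printoptions(precision=4,suppress=True)
t=lambda l:C('top',325,235,5,l); s=lambda l:C('scene',300,270,5,l)
P=[(105,85,(.04,.105,.01)),(95,237,(-.04,.105,.01)),(512,273,(-.04,-.105,.01)),(517,122,(.04,-.105,.01)),
(127,110,(.023,.094,.06)),(120,205,(-.023,.094,.06)),(507,238,(-.023,-.094,.06)),(513,143,(.023,-.094,.06))]
Q=[(115,235,(-.04,.105,.01)),(515,520,(-.04,-.105,.01)),(622,382,(.04,-.105,.01)),(220,87,(.023,.094,.06)),(162,155,(-.023,.094,.06)),(528,425,(-.023,-.094,.06)),(593,335,(.023,-.094,.06))]
x0=[.5,-.1,0]
for o in(t(P),s(Q),t(P)+s(Q),t([(155,157,(0,.08,.082)),(485,188,(0,-.08,.082))])):
    print('housing',*fit(o,x0))
W=[(230,130,(.019,.05,.096)),(228,213,(-.019,.05,.096)),(440,140,(.019,-.05,.074)),(437,235,(-.019,-.05,.074))]
WS=[(315,108,(.019,.05,.096)),(260,178,(-.019,.05,.096)),(525,260,(.019,-.05,.074)),(463,333,(-.019,-.05,.074))]
print('wedge',*fit(t(W),x0),*fit(s(WS),x0))
L=[(210,112,(.0275,.055,.066)),(207,228,(-.0275,.055,.066)),(438,124,(.0275,-.055,.066)),(435,238,(-.0275,-.055,.066))]
LS=[(228,212,(-.0275,.055,.066)),(457,353,(-.0275,-.055,.066))]
print('ply',*fit(t(L),x0),*fit(s(LS),x0))
c=lambda l:C('top',165,140,4,l)
K=[(238,432,(0,.08,.018)),(280,445,(0,.052,.018)),(433,500,(0,-.052,.018)),(477,511,(0,-.08,.018)),(348,467,(0,0,.064)),(230,393,(.023,.094,.018)),(208,460,(-.023,.094,.018)),(490,552,(-.023,-.094,.018))]
print('cap',*fit(c(K),[.5,.2,0]))
T=[(63,72,(.065,.095,.078)),(382,66,(.065,-.095,.078)),(387,288,(-.065,-.095,.078)),(65,290,(-.065,.095,.078))]
print('tub',*fit(c(T),[.7,.3,0]))
E
```

```text
housing [ 0.4088 -0.1379 -0.106 ] [[-0.0517 -0.5304]
 [-0.5946  0.6045]
 [-0.7123  0.5288]
 [ 0.3248 -0.9328]
 [ 0.3304  0.1727]
 [ 0.2305  0.0127]
 [ 0.2097  0.0136]
 [ 0.2285  0.1033]]
housing [ 0.4086 -0.138  -0.1199] [[-1.0049 -0.1718]
 [-0.3296  0.4719]
 [ 0.7718  0.828 ]
 [ 1.1324  0.0338]
 [-1.1493  0.3698]
 [ 0.1026 -1.8798]
 [ 0.4509  0.297 ]]
housing [ 0.4086 -0.1379 -0.113 ] [[ 0.1088 -0.7425]
 [-0.6532  0.3703]
 [-0.8144  0.8752]
 [ 0.4434 -0.5712]
 [ 0.4461 -0.0212]
 [ 0.2153 -0.1943]
 [ 0.1547  0.3453]
 [ 0.3053  0.4442]
 [-1.1512  0.0824]
 [-0.0408  0.2542]
 [ 0.8218  0.473 ]
 [ 0.8538  0.1507]
 [-1.3172  0.5726]
 [ 0.3253 -2.1043]
 [ 0.533  -0.0078]]
housing [ 0.4087 -0.1362 -0.1148] [[-0.4207 -0.0367]
 [ 0.4193  0.0311]]
wedge [ 0.4051 -0.1427 -0.0835] [[ 0.7715  0.3715]
 [ 0.325  -0.1637]
 [-0.5029  1.4982]
 [-0.6097 -1.6889]] [ 0.4087 -0.1449 -0.0535] [[-0.2498  0.4636]
 [ 0.1219 -0.8399]
 [-1.0901  0.7871]
 [ 1.1936 -0.3812]]
ply [ 0.408  -0.1394 -0.0675] [[ 0.1768  0.286 ]
 [-0.0784 -0.1968]
 [-0.0219 -0.0187]
 [-0.0755 -0.0672]] [ 0.4111 -0.1397 -0.0592] [[ 0.0235  0.02  ]
 [-0.0228 -0.0173]]
cap [ 0.4475  0.1934 -0.3375] [[ 0.0981  0.1582]
 [ 0.0543  0.3434]
 [ 0.7955 -0.597 ]
 [ 0.3347  0.1153]
 [ 0.0165 -0.0074]
 [-0.128  -0.4067]
 [-0.629   0.0708]
 [-0.5439  0.3141]]
tub [ 0.6245  0.2659 -0.0017] [[ 1.6969  1.3941]
 [-0.7894  1.2966]
 [-1.6569 -1.8327]
 [ 0.7659 -0.7641]]
```

```bash
cat >> h.py <<'E'
def plan(tgt,yawdeg,cmd=None):
    "yawdeg: wanted direction of tool y in world (mod 180), tool x straight down"
    o=get_obs(); M=R.from_euler('xyz',o['orientation'],degrees=True).as_matrix()
    d=M.T@(np.array(tgt)-o['ee_pos'])*1000
    cur=np.degrees(np.arctan2(M[1,1],M[0,1])); dy=(yawdeg-cur+90)%180-90
    print('t',round(o['time'],2),'ee',o['ee_pos'].round(4),'jaw',cur.round(2),'tilt',M[:,0].round(3),'q6',o['qpos'][5].round(1),'gap',round(o['finger_gap'],4),'F',o['ft_force'].round(1))
    print('  move xyz mm',d.round(1),'yaw rad about tool x',round(-np.radians(dy),3),'alt +-pi')
E
python3 - <<'E'
from h import *
plan((.4078+.0005,-.1437+.008,.13),np.degrees(-.06))
E
```

```text
t 0.1 ee [ 0.2123 -0.5871  0.2029] jaw -70.13 tilt [-0.     0.002 -1.   ] q6 -10.2 gap 0.0868 F [ 0.1 -0.3 -0.2]
  move xyz mm [  73.7 -357.8 -337.7] yaw rad about tool x -1.164 alt +-pi
```

Emit:
jog_arm --increments '[{"x": 0, "y": -36, "z": -34, "yaw": -0.12}, {"x": 0, "y": -72, "z": -68, "yaw": -0.25}, {"x": 0, "y": -119, "z": -112, "yaw": -0.4}, {"x": 0, "y": -160, "z": -150, "yaw": -0.55}, {"x": 0, "y": -200, "z": -190, "yaw": -0.7}, {"x": 0, "y": -240, "z": -228, "yaw": -0.85}, {"x": 10, "y": -280, "z": -265, "yaw": -1.0}, {"x": 30, "y": -320, "z": -302, "yaw": -1.1}, {"x": 50, "y": -350, "z": -330, "yaw": -1.164}, {"x": 70, "y": -358, "z": -338, "yaw": -1.164}]' --hand 0

```text
time: 1.35
ee_pos: [0.4087, -0.1336, 0.1331]
orientation: [-137.6, 90.0, 129.2]
ft_force: [0.0, -0.2, 0.1]
finger_gap: 0.087
```

Run:
```python
from h import *
plan((.408,-.1357,.089),np.degrees(-.06))
im=snap('top','t1'); crop(im,165,140,135,150,4,'t1c'); crop(im,325,205,160,95,5,'t1d')
im=snap('scene','s1'); crop(im,300,250,140,115,5,'s1c')
```

```text
t 1.35 ee [ 0.4087 -0.1336  0.1331] jaw -3.22 tilt [-0.001  0.001 -1.   ] q6 -29.9 gap 0.087 F [ 0.  -0.2  0.1]
  move xyz mm [44.1 -0.6  2.1] yaw rad about tool x 0.004 alt +-pi
```

View pics/s1.png

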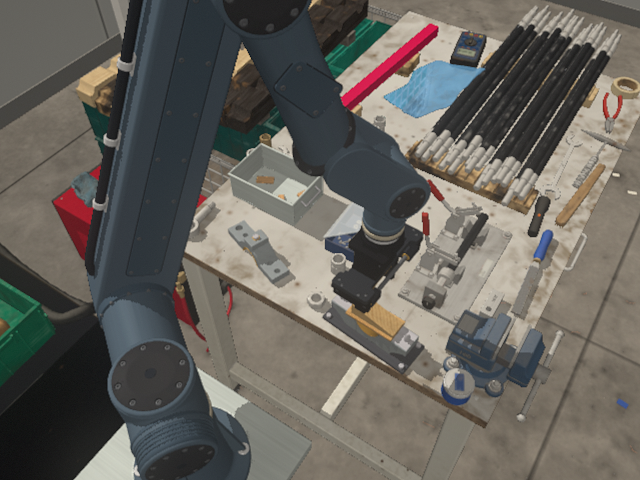

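View pics/t1d.png

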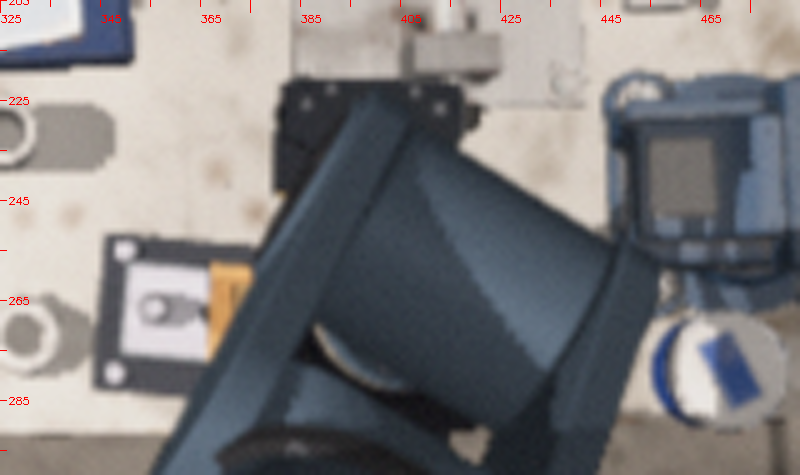

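Run:
```python
from h import *
for u,v,z in((410,227,0),(415,229,.05),(415,229,.1),(385,225,0)): print(u,v,z,bp('top',u,v,z).round(3))
im=cv2.imread('pics/scene0.png')
im=cv2.imread('pics/s1.png');crop(im,210,130,230,160,3,'s1d')
print(bp('scene',430,305,.03))
```

```text
410 227 0 [ 0.519 -0.205  0.   ]
415 229 0.05 [ 0.508 -0.209  0.05 ]
415 229 0.1 [ 0.502 -0.2    0.1  ]
385 225 0 [ 0.525 -0.141  0.   ]
[ 0.52042333 -0.21344545  0.03      ]
```

View pics/s1d.png

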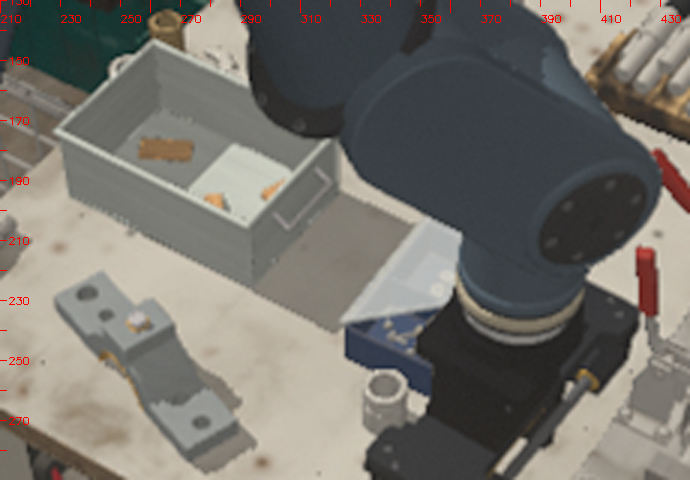

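View pics/s1c.png

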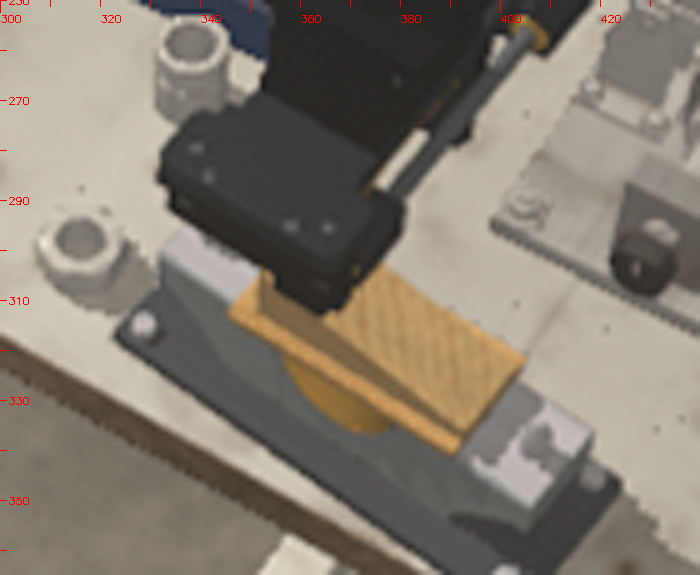

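Emit:
jog_arm --increments '[{"x": 10, "y": -0.5, "z": 2}, {"x": 20, "y": -0.5, "z": 2}, {"x": 30, "y": -0.5, "z": 2}, {"x": 38, "y": -0.5, "z": 2}, {"x": 43, "y": -0.5, "z": 2}, {"x": 43, "y": -0.5, "z": 2}, {"x": 43, "y": -0.5, "z": 2}, {"x": 43, "y": -0.5, "z": 2}, {"x": 43, "y": -0.5, "z": 2}, {"x": 43, "y": -0.5, "z": 2}]'

```text
$.increments[0]: bad value
```

Emit:
jog_arm --increments '[{"x": 0}, {"x": 0}, {"x": 0}, {"x": 0}, {"x": 0}, {"x": 0}, {"x": 0}, {"x": 0}, {"x": 0}, {"x": 0}]' --hand 255

```text
$.increments[0]: bad value
```

Run:
```python
from h import *
plan((.6245,.296,.2),87)
im=snap('scene','s2'); crop(im,300,250,140,115,5,'s2c')
```

```text
t 1.45 ee [ 0.4074 -0.1339  0.1322] jaw -3.28 tilt [-0.004  0.003 -1.   ] q6 -29.9 gap 0.0871 F [ 0.3 -0.1  0.8]
  move xyz mm [ -67.5  191.9 -441.8] yaw rad about tool x 1.566 alt +-pi
```

View pics/s2c.png

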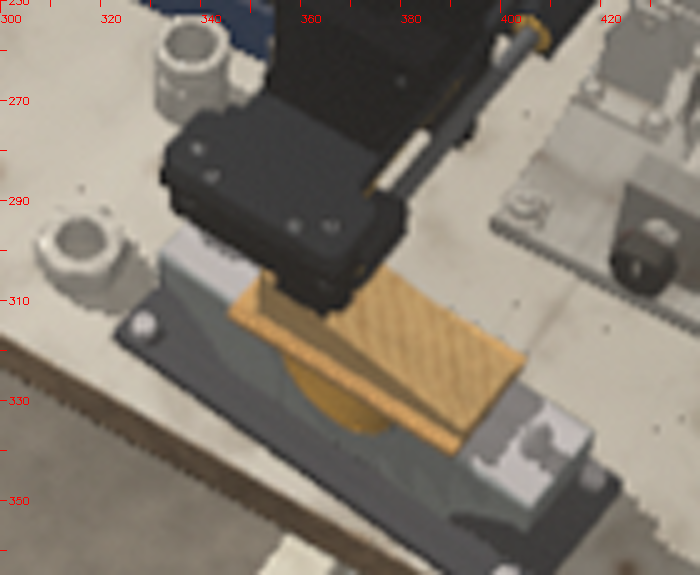

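The rows need all four keys, so neither call moved anything. The picture shows the gripper still above the wedge, unchanged.

Emit:
jog_arm --increments '[{"x": 10, "y": 0, "z": 1, "yaw": 0}, {"x": 20, "y": 0, "z": 1, "yaw": 0}, {"x": 30, "y": 0, "z": 1, "yaw": 0}, {"x": 38, "y": 0, "z": 1, "yaw": 0}, {"x": 43, "y": 0, "z": 1, "yaw": 0}, {"x": 44, "y": 0, "z": 1, "yaw": 0}, {"x": 44, "y": 0, "z": 1, "yaw": 0}, {"x": 44, "y": 0, "z": 1, "yaw": 0}, {"x": 44, "y": 0, "z": 1, "yaw": 0}, {"x": 44, "y": 0, "z": 1, "yaw": 0}]'

```text
time: 2.75
ee_pos: [0.4087, -0.1372, 0.0899]
orientation: [57.7, 90.0, -35.7]
ft_force: [0.9, -0.2, 0.8]
finger_gap: 0.0871
```

Emit:
jog_arm --increments '[{"x": 0, "y": 0, "z": 0, "yaw": 0}, {"x": 0, "y": 0, "z": 0, "yaw": 0}, {"x": 0, "y": 0, "z": 0, "yaw": 0}, {"x": 0, "y": 0, "z": 0, "yaw": 0}, {"x": 0, "y": 0, "z": 0, "yaw": 0}, {"x": 0, "y": 0, "z": 0, "yaw": 0}, {"x": 0, "y": 0, "z": 0, "yaw": 0}, {"x": 0, "y": 0, "z": 0, "yaw": 0}, {"x": 0, "y": 0, "z": 0, "yaw": 0}, {"x": 0, "y": 0, "z": 0, "yaw": 0}]' --hand 255

```text
time: 4.0
ee_pos: [0.4086, -0.1372, 0.0897]
orientation: [-145.4, 90.0, 121.2]
ft_force: [-0.8, -0.1, -0.8]
finger_gap: 0.0014
```

Run:
```python
from h import *
plan((.6245,.296,.2),87)
im=snap('scene','s3'); crop(im,300,250,140,115,5,'s3c')
plan((.6245,.296,.2),87)
```

```text
t 4.0 ee [ 0.4086 -0.1372  0.0897] jaw -3.44 tilt [-0.  0. -1.] q6 -30.0 gap 0.0014 F [-0.8 -0.1 -0.8]
  move xyz mm [-110.3  189.5 -445.3] yaw rad about tool x 1.563 alt +-pi
t 4.05 ee [ 0.4086 -0.1372  0.0898] jaw -3.44 tilt [ 0.  0. -1.] q6 -30.0 gap 0.0011 F [-0.7 -0.  -0.1]
  move xyz mm [-110.2  189.5 -445.4] yaw rad about tool x 1.563 alt +-pi
```

View pics/s3c.png

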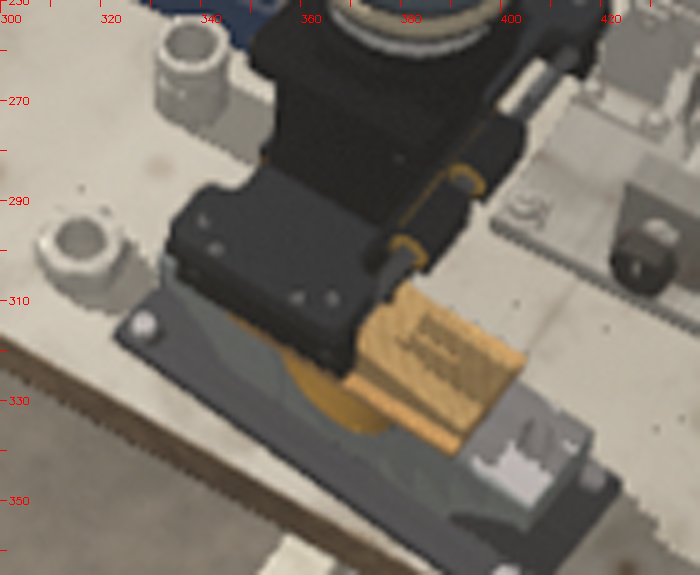

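Run:
```python
from h import *
o=get_obs();p=o['ee_pos']
print(pr('scene',p),pr('scene',p-[0,0,.019]),pr('top',p))
im=cv2.imread('pics/s3.png'); crop(im,340,270,80,75,9,'s3d')
im=snap('top','t3'); crop(im,325,205,160,95,5,'t3d')
```

```text
[374.37983518 310.30819634] [373.76462916 315.46881111] [389.39475747 268.99671281]
```

View pics/s3d.png

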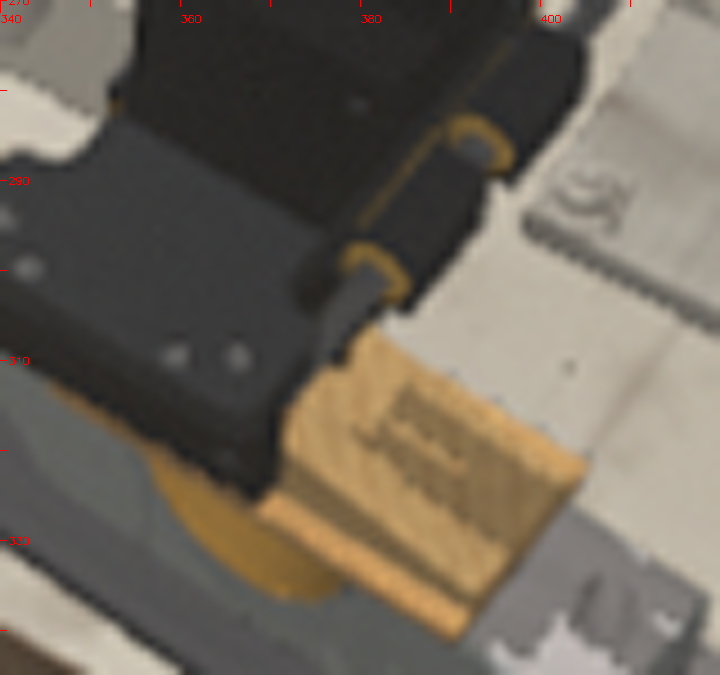

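View pics/t3d.png

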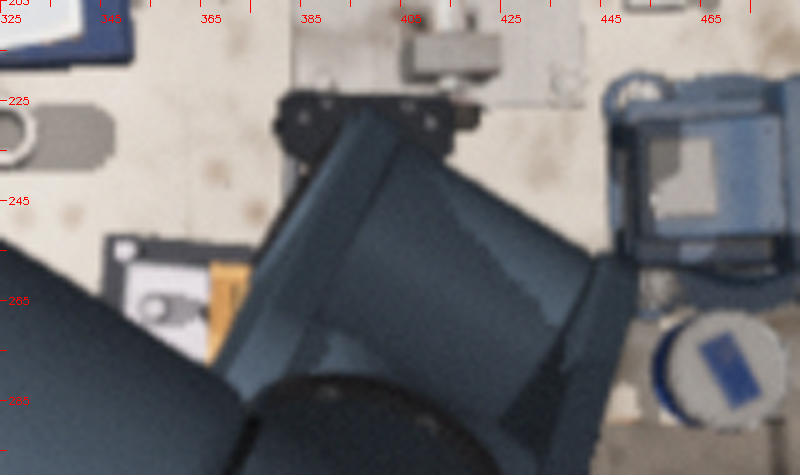

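Run:
```python
from h import *
o=get_obs();p=o['ee_pos']
M=R.from_euler('xyz',o['orientation'],degrees=True).as_matrix()
for a in(-.095,.095):
  for b in(-.0375,.0375): print(a,b,pr('scene',p+M@np.array([-.051,a,b])).round(1),pr('top',p+M@np.array([-.051,a,b])).round(1))
im=cv2.imread('pics/s3.png'); crop(im,320,210,140,120,5,'s3e')
```

```text
-0.095 -0.0375 [331.2 319.8] [374.5 309.4]
-0.095 0.0375 [364.6 340.8] [407.7 310.7]
0.095 -0.0375 [386.4 255.5] [376.9 226. ]
0.095 0.0375 [418.3 273.2] [409.6 227.3]
```

View pics/s3e.png

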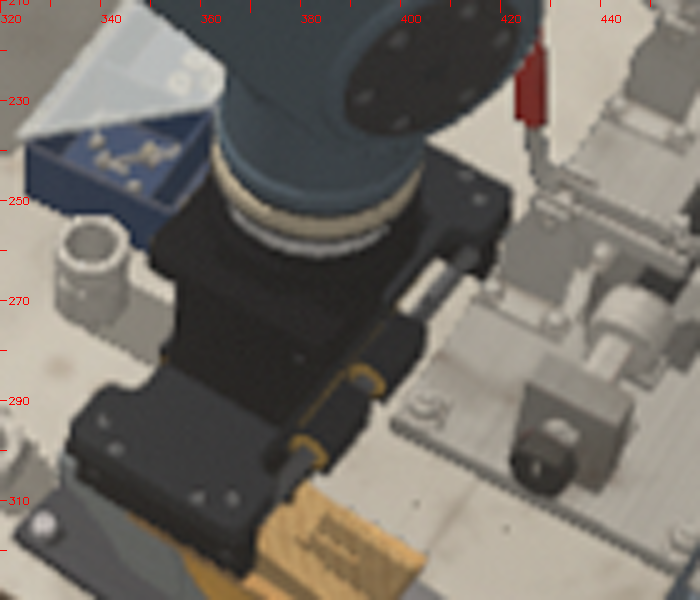

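Emit:
jog_arm --increments '[{"x": -20, "y": 0, "z": 0, "yaw": 0}, {"x": -50, "y": 0, "z": 0, "yaw": 0}, {"x": -80, "y": 0, "z": 0, "yaw": 0.18}, {"x": -80, "y": 0, "z": 0, "yaw": 0.36}, {"x": -80, "y": 0, "z": 0, "yaw": 0.54}, {"x": -80, "y": 0, "z": 0, "yaw": 0.72}, {"x": -80, "y": 0, "z": 0, "yaw": 0.9}, {"x": -80, "y": 0, "z": 0, "yaw": 0.93}, {"x": -80, "y": 0, "z": 0, "yaw": 0.93}, {"x": -80, "y": 0, "z": 0, "yaw": 0.93}]'

```text
time: 5.35
ee_pos: [0.4085, -0.1371, 0.1697]
orientation: [-74.2, 90.0, 139.2]
ft_force: [0.1, 0.0, -0.4]
finger_gap: 0.0005
```

Run:
```python
from h import *
plan((.408,-.1357,.089),np.degrees(-.06))
o=get_obs();p=o['ee_pos'];M=R.from_euler('xyz',o['orientation'],degrees=True).as_matrix()
print(pr('scene',p),pr('scene',p-[0,0,.019]),pr('scene',p+[0,0,.051]))
im=snap('scene','s4'); crop(im,300,210,150,120,5,'s4c')
```

```text
t 5.35 ee [ 0.4085 -0.1371  0.1697] jaw -56.64 tilt [-0.  0. -1.] q6 23.2 gap 0.0005 F [ 0.1  0.  -0.4]
  move xyz mm [80.7 -1.5 -0.3] yaw rad about tool x -0.929 alt +-pi
[377.10717558 287.11982494] [376.42303016 292.86275574] [379.03568374 270.93132363]
```

View pics/s4c.png

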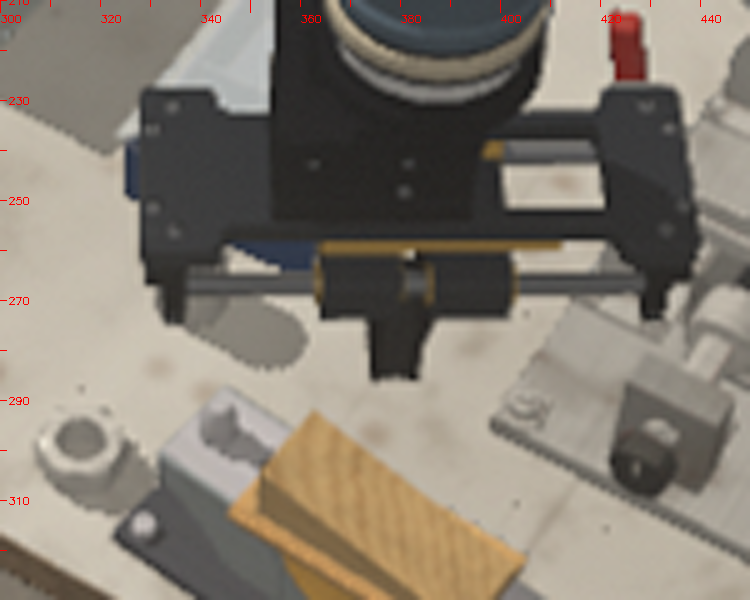

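The scene view shows the closed fingertips at about (378.5,285.5). Calibration predicts (376,293) or lower, so the tool seems to stand higher than reported. That would explain the miss. I'll triangulate gripper features with both cameras.

Run:
```python
from h import *
im=snap('top','t4'); crop(im,335,205,120,110,6,'t4c')
im=cv2.imread('pics/s4.png'); crop(im,320,220,130,70,6,'s4d')
```

```text
(no output)
```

View pics/t4c.png

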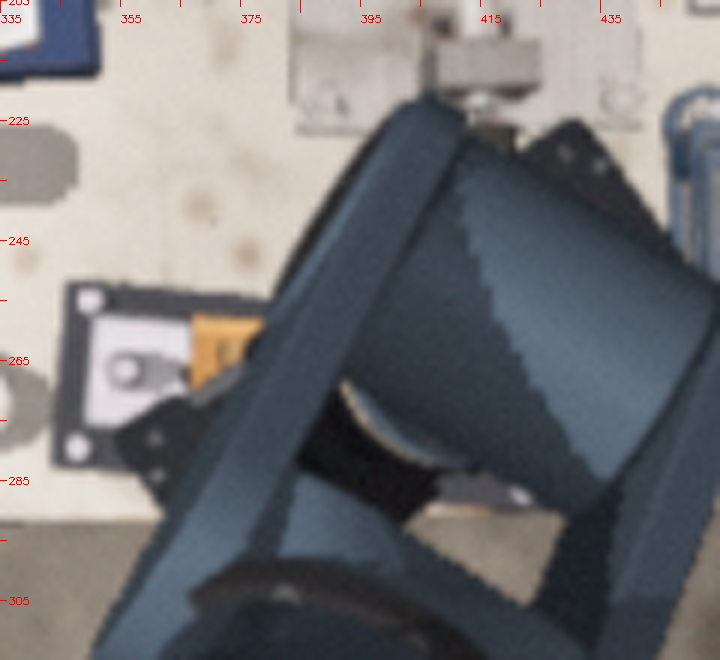

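View pics/s4d.png

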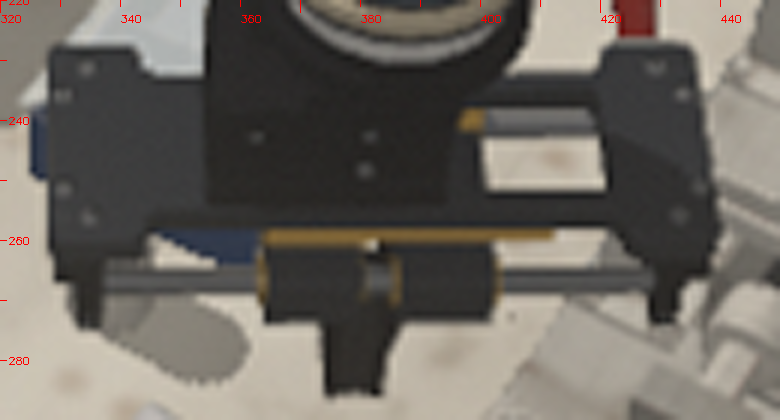

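Run:
```python
from fit import *
o=get_obs();p=o['ee_pos'];M=R.from_euler('xyz',o['orientation'],degrees=True).as_matrix()
def tri(a,b):
    def r(x): return np.r_[pr('top',x)-a,pr('scene',x)-b]
    s=least_squares(r,[.4,-.1,.2]); return s.x,s.fun
for (x,y),(u,v) in [((155,438),(87,68)),((157,475),(63,96)),((566,152),(655,68)),((600,165),(683,95))]:
    a=np.array([335+(x+.5)/6-.5,205+(y+.5)/6-.5]);b=np.array([320+(u+.5)/6-.5,220+(v+.5)/6-.5])
    X,f=tri(a,b); print(X.round(4),(M.T@(X-p)*1000).round(1),f.round(2))
```

```text
[ 0.3845 -0.0535  0.3027] [-132.9  -83.1  -25.8] [ 0.29 -0.23 -0.32  0.03]
[ 0.3722 -0.0536  0.3024] [-132.6  -89.9  -15.5] [ 0.13 -0.1  -0.15  0.01]
[ 0.4757 -0.1917  0.3017] [-132.    82.4  -26.1] [ 0.06 -0.05 -0.07  0.01]
[ 0.4712 -0.2029  0.3012] [-131.5   89.3  -16.2] [ 0.11 -0.08 -0.12  0.02]
```

Run:
```python
from fit import *
o=get_obs();p=o['ee_pos'];M=R.from_euler('xyz',o['orientation'],degrees=True).as_matrix()
for u,v in((63,188),(88,218),(680,215),(700,187)):
    X=bp('scene',320+(u+.5)/6-.5,220+(v+.5)/6-.5,.302); print((M.T@(X-p)*1000).round(1))
for x in(-40,-30,-20,-10,0,10,19):
    print(x,[pr('scene',p+M@np.array([x,y,9.5])/1000).round(1).tolist() for y in(-5,5)],pr('scene',p+M@np.array([x,0,-9.5])/1000).round(1))
```

```text
[-132.3  -89.9   18.1]
[-132.3  -83.    28.9]
[-132.3   83.2   28.4]
[-132.3   90.1   18.4]
-40 [[376.2, 278.7], [381.7, 278.7]] [378.3 270.4]
-30 [[375.8, 281.9], [381.3, 281.9]] [377.9 273.6]
-20 [[375.5, 285.1], [380.9, 285.1]] [377.6 276.8]
-10 [[375.1, 288.2], [380.5, 288.2]] [377.2 279.9]
0 [[374.8, 291.3], [380.1, 291.2]] [376.8 283. ]
10 [[374.4, 294.3], [379.7, 294.3]] [376.5 286.1]
19 [[374.1, 297.0], [379.4, 297.0]] [376.2 288.8]
```

Triangulated gripper screws are symmetric about the TCP in x and y, so lateral calibration is good. In z, the tips and body stand about 36 mm higher than reported. I'll aim with that offset and watch the forces.

Emit:
jog_arm --increments '[{"x": 0, "y": 0, "z": 0, "yaw": -0.18}, {"x": 0, "y": -1, "z": 0, "yaw": -0.36}, {"x": 10, "y": -1, "z": 0, "yaw": -0.54}, {"x": 20, "y": -1, "z": 0, "yaw": -0.72}, {"x": 40, "y": -1, "z": 0, "yaw": -0.9}, {"x": 60, "y": -1, "z": 0, "yaw": -0.93}, {"x": 80, "y": -1, "z": 0, "yaw": -0.93}, {"x": 95, "y": -1, "z": 0, "yaw": -0.93}, {"x": 105, "y": -1, "z": 0, "yaw": -0.93}, {"x": 114, "y": -1, "z": 0, "yaw": -0.93}]' --hand 0

```text
time: 6.7
ee_pos: [0.4083, -0.1365, 0.0554]
orientation: [61.8, 90.0, -31.7]
ft_force: [0.8, -0.3, -0.7]
finger_gap: 0.0855
```

Emit:
jog_arm --increments '[{"x": 1, "y": 0, "z": 0, "yaw": 0}, {"x": 1, "y": 0, "z": 0, "yaw": 0}, {"x": 1, "y": 0, "z": 0, "yaw": 0}, {"x": 1, "y": 0, "z": 0, "yaw": 0}, {"x": 1, "y": 0, "z": 0, "yaw": 0}, {"x": 1, "y": 0, "z": 0, "yaw": 0}, {"x": 1, "y": 0, "z": 0, "yaw": 0}, {"x": 1, "y": 0, "z": 0, "yaw": 0}, {"x": 1, "y": 0, "z": 0, "yaw": 0}, {"x": 1, "y": 0, "z": 0, "yaw": 0}]' --hand 255

```text
time: 7.95
ee_pos: [0.4081, -0.1364, 0.0549]
orientation: [59.7, 90.0, -33.7]
ft_force: [-0.4, 0.6, 3.9]
finger_gap: 0.0375
```

Run:
```python
from h import *
plan((.6245,.296,.17),87)
```

```text
t 7.95 ee [ 0.4081 -0.1364  0.0549] jaw -3.43 tilt [ 0. -0. -1.] q6 -30.0 gap 0.0375 F [-0.4  0.6  3.9]
  move xyz mm [-115.2  190.1 -444.6] yaw rad about tool x 1.563 alt +-pi
```

Emit:
jog_arm --increments '[{"x": -25, "y": 0, "z": 0, "yaw": 0}, {"x": -60, "y": 0, "z": 0, "yaw": 0}, {"x": -90, "y": 0, "z": -10, "yaw": -0.1}, {"x": -115, "y": 20, "z": -60, "yaw": -0.28}, {"x": -115, "y": 45, "z": -110, "yaw": -0.46}, {"x": -115, "y": 65, "z": -160, "yaw": -0.64}, {"x": -115, "y": 85, "z": -210, "yaw": -0.82}, {"x": -115, "y": 105, "z": -260, "yaw": -1.0}, {"x": -115, "y": 125, "z": -310, "yaw": -1.15}, {"x": -115, "y": 145, "z": -350, "yaw": -1.28}]'

```text
time: 9.2
ee_pos: [0.5736, 0.2064, 0.1689]
orientation: [-153.5, 89.9, -173.3]
ft_force: [-0.3, -0.7, 0.1]
finger_gap: 0.0376
```

Run:
```python
from h import *
plan((.619,.296,.06),87)
im=snap('scene','s5'); crop(im,200,100,200,150,4,'s5c')
```

```text
t 9.2 ee [0.5736 0.2064 0.1689] jaw 70.22 tilt [-0.001 -0.    -1.   ] q6 -60.9 gap 0.0376 F [-0.3 -0.7  0.1]
  move xyz mm [108.8  99.8  12.5] yaw rad about tool x -0.293 alt +-pi
```

View pics/s5.png

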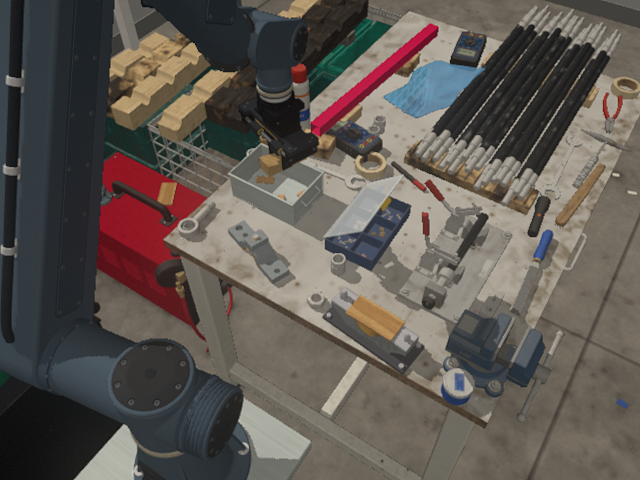

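Emit:
jog_arm --increments '[{"x": 0, "y": 30, "z": 4, "yaw": -0.15}, {"x": 0, "y": 65, "z": 8, "yaw": -0.29}, {"x": 0, "y": 100, "z": 12, "yaw": -0.29}, {"x": 10, "y": 100, "z": 12, "yaw": -0.29}, {"x": 35, "y": 100, "z": 12, "yaw": -0.29}, {"x": 65, "y": 100, "z": 12, "yaw": -0.29}, {"x": 95, "y": 100, "z": 12, "yaw": -0.29}, {"x": 120, "y": 100, "z": 12, "yaw": -0.29}, {"x": 145, "y": 100, "z": 12, "yaw": -0.29}, {"x": 158, "y": 100, "z": 12, "yaw": -0.29}]'

```text
time: 10.5
ee_pos: [0.6172, 0.2925, 0.0093]
orientation: [-157.4, 89.7, -161.0]
ft_force: [-0.1, 0.5, -0.8]
finger_gap: 0.0375
```

Run:
```python
from fit import *
plan((.619,.296,.01),87)
im=snap('scene','s6'); crop(im,210,130,120,100,6,'s6c'); crop(im,300,280,130,95,6,'s6d'); crop(im,215,205,90,85,7,'s6e')
im=snap('top','t6'); crop(im,325,235,120,65,6,'t6c'); crop(im,205,225,100,60,7,'t6d')
```

```text
t 10.5 ee [0.6172 0.2925 0.0093] jaw 86.46 tilt [-0.005 -0.002 -1.   ] q6 -70.4 gap 0.0375 F [-0.1  0.5 -0.8]
  move xyz mm [-0.7  3.6  1.6] yaw rad about tool x -0.009 alt +-pi
```

View pics/s6c.png

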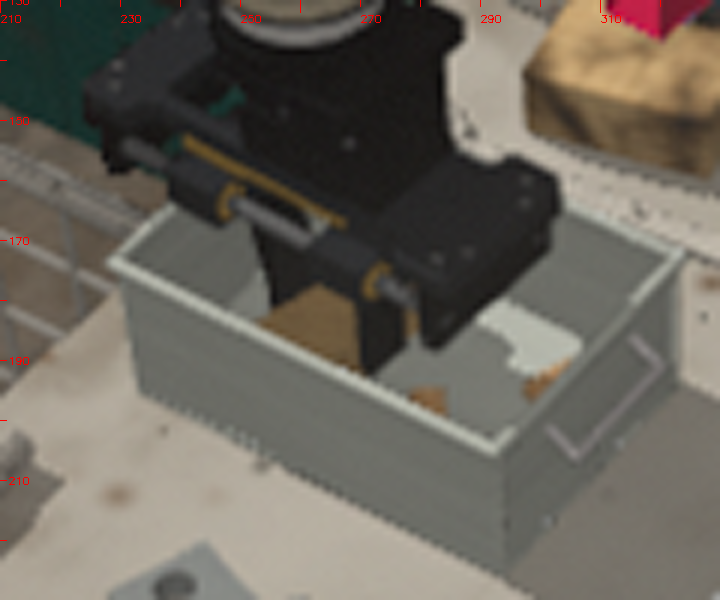

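View pics/s6d.png

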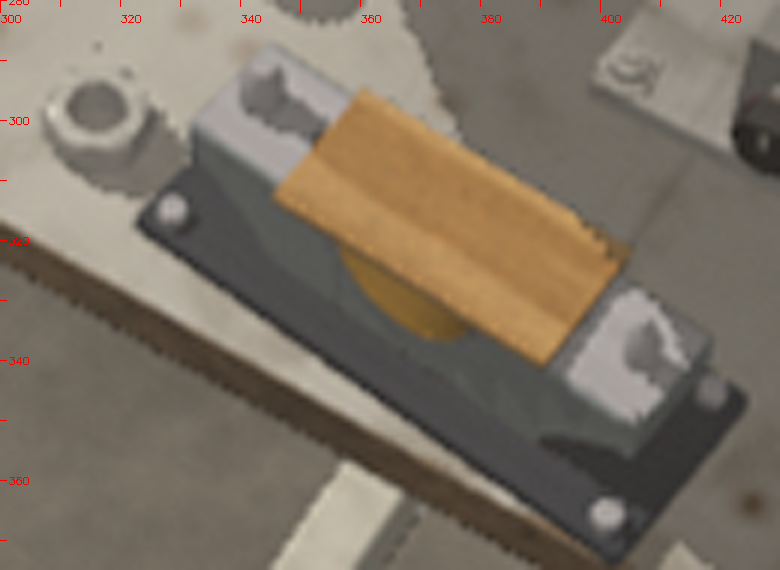

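View pics/s6e.png

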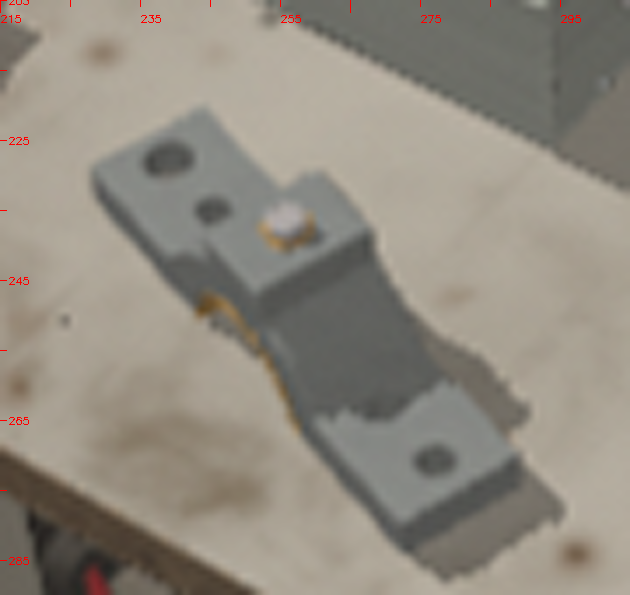

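View pics/t6d.png

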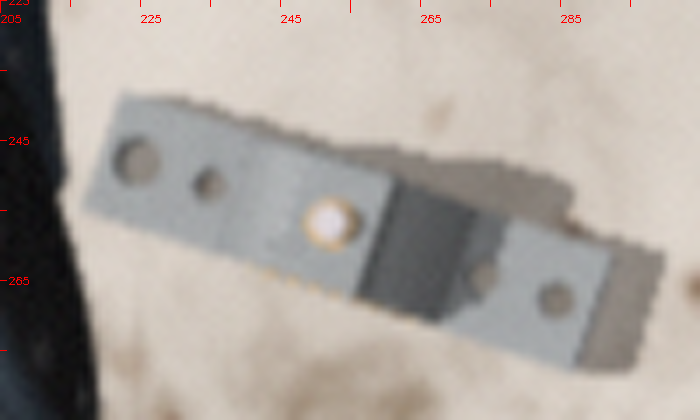

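View pics/t6c.png

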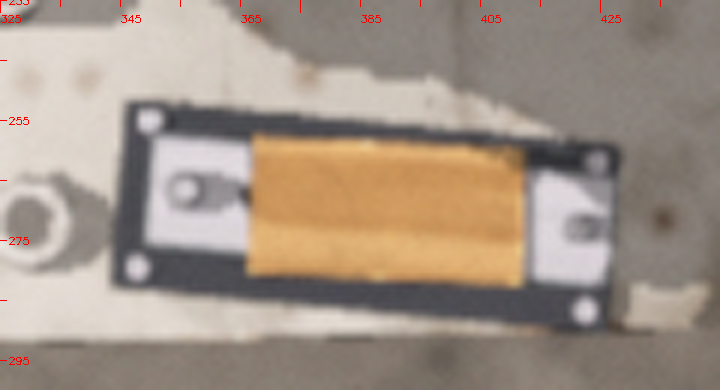

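Emit:
jog_arm --increments '[{"x": 0, "y": 0, "z": 0, "yaw": 0}, {"x": 0, "y": 0, "z": 0, "yaw": 0}, {"x": 0, "y": 0, "z": 0, "yaw": 0}, {"x": -20, "y": 0, "z": 0, "yaw": 0}, {"x": -50, "y": 0, "z": 0, "yaw": 0}, {"x": -90, "y": 0, "z": 0, "yaw": 0}, {"x": -130, "y": 0, "z": 0, "yaw": 0}, {"x": -160, "y": -10, "z": 0, "yaw": 0.1}, {"x": -160, "y": -40, "z": 0, "yaw": 0.25}, {"x": -160, "y": -80, "z": 0, "yaw": 0.4}]' --hand 100

```text
time: 11.85
ee_pos: [0.6151, 0.2145, 0.1745]
orientation: [36.8, 89.8, 10.2]
ft_force: [0.4, 0.2, 0.1]
finger_gap: 0.0526
```

Run:
```python
from fit import *
np.set_printoptions(precision=4,suppress=True)
im=snap('scene','s7'); crop(im,210,130,120,100,6,'s7c')
t=lambda l:C('top',325,235,6,l); s=lambda l:C('scene',300,280,6,l)
P=[(150,121,(.032,.095,.0)),(137,267,0),(597,160,0),(585,311,0)]
Pt=[(127,102,(.04,.105,.01)),(112,285,(-.04,.105,.01)),(608,328,(-.04,-.105,.01)),(620,147,(.04,-.105,.01)),
(152,139,(.023,.094,.06)),(145,245,(-.023,.094,.06)),(608,288,(-.023,-.094,.06)),(186,190,(0,.08,.082)),(583,227,(0,-.08,.082))]
Ps=[(135,222,(-.04,.105,.01)),(620,562,(-.04,-.105,.01)),(748,402,(.04,-.105,.01)),(265,42,(.023,.094,.06)),(193,125,(-.023,.094,.06)),(635,425,(-.023,-.094,.06)),(712,335,(.023,-.094,.06))]
x0=[.41,-.14,-.1]
for o in(t(Pt),s(Ps),t(Pt)+s(Ps)): a=fit(o,x0); print('housing',a[0],'\n',a[1].T.round(1))
Lt=[(252,134,(.0275,.055,.066)),(247,275,(-.0275,.055,.066)),(523,285,(-.0275,-.055,.066)),(527,148,(.0275,-.055,.066))]
Ls=[(362,88,(.0275,.055,.066)),(273,193,(-.0275,.055,.066)),(547,364,(-.0275,-.055,.066)),(630,250,(.0275,-.055,.066))]
for o in(t(Lt),s(Ls),t(Lt)+s(Ls)): a=fit(o,x0); print('ply',a[0],a[1].T.round(1))
ct=lambda l:C('top',205,225,7,l); cs=lambda l:C('scene',215,205,7,l)
Kt=[(136,162,(0,.08,.018)),(209,183,(0,.052,.018)),(484,275,(0,-.052,.018)),(556,298,(0,-.08,.018)),(331,223,(0,0,.064)),(122,94,(.023,.094,.018)),(85,208,(-.023,.094,.018)),(575,370,(-.023,-.094,.018)),(612,252,(.023,-.094,.018))]
Ks=[(168,160,(0,.08,.018)),(212,211,(0,.052,.018)),(436,460,(0,-.08,.018)),(287,220,(0,0,.064)),(203,107,(.023,.094,.018)),(92,168,(-.023,.094,.018)),(402,523,(-.023,-.094,.018)),(520,455,(.023,-.094,.018))]
for o in(ct(Kt),cs(Ks),ct(Kt)+cs(Ks)): a=fit(o,[.45,.19,-.33]); print('cap',a[0],'\n',a[1].T.round(1))
plan((.4095,-.1395,.17),np.degrees(-.07))
```

```text
housing [ 0.4082 -0.1372 -0.1086] 
 [[-0.4 -0.5  0.1  0.2  0.2 -0.2 -0.   0.   0.7]
 [-0.4  0.7  0.8 -0.7 -0.8  0.4 -0.   0.1 -0.2]]
housing [ 0.4102 -0.1371 -0.1111] 
 [[-0.6 -0.3  0.6  0.7 -1.   0.2  0.5]
 [-0.5 -0.3 -1.  -0.1  0.1  1.2  0.3]]
housing [ 0.4091 -0.1372 -0.1084] 
 [[-0.4 -0.6  0.   0.2  0.2 -0.2 -0.  -0.   0.7 -0.9 -0.4  0.4  0.3 -1.3
   0.   0.3]
 [-0.7  0.3  0.5 -1.  -1.2 -0.  -0.4 -0.2 -0.6 -0.   0.1 -0.7  0.4  0.6
   1.6  0.6]]
ply [ 0.4081 -0.1394 -0.0651] [[ 0.2  0.2 -0.2 -0.2]
 [ 0.4 -0.4 -0.   0. ]]
ply [ 0.4104 -0.1389 -0.0617] [[ 0.1 -0.3 -0.4  0.6]
 [-0.2  0.3  0.  -0.2]]
ply [ 0.4092 -0.1392 -0.0631] [[ 0.1  0.1 -0.3 -0.4  0.  -0.5 -0.5  0.4]
 [-0.  -0.8 -0.6 -0.5  0.3  0.7  0.6  0.3]]
cap [ 0.4478  0.1934 -0.3353] 
 [[ 0.2  0.2 -0.   0.2 -0.2 -0.  -0.7 -0.1  0.4]
 [-0.   0.4 -0.   0.1 -0.2 -0.6  0.3  0.3 -0.3]]
cap [ 0.4505  0.1943 -0.3391] 
 [[ 0.1  0.2  0.1 -0.1  0.1 -0.4 -0.1  0. ]
 [ 0.2  0.1  0.1 -0.4 -0.1 -0.   0.2 -0.2]]
cap [ 0.449   0.1936 -0.3374] 
 [[ 0.1  0.2 -0.1  0.1 -0.3 -0.1 -0.8 -0.2  0.3 -0.1  0.  -0.1 -0.3 -0.1
  -0.6 -0.2 -0.1]
 [-0.5 -0.1 -0.4 -0.3 -0.7 -1.1 -0.2 -0.1 -0.6  0.8  0.6  0.7  0.2  0.4
   0.6  0.8  0.4]]
t 11.9 ee [0.6144 0.2086 0.1739] jaw 63.04 tilt [ 0.001 -0.004 -1.   ] q6 -53.9 gap 0.0528 F [-1.4 -2.4  0.1]
  move xyz mm [   5.  -403.2  -24.8] yaw rad about tool x 1.17 alt +-pi
```

View pics/s7c.png

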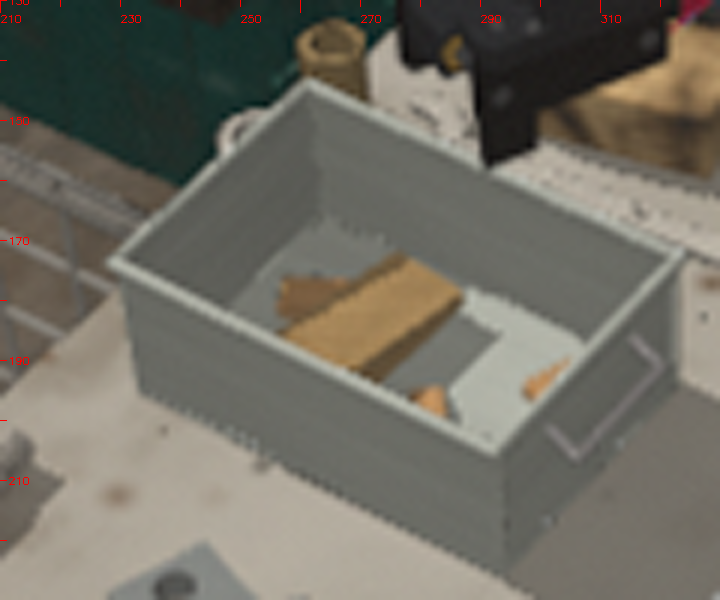

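Emit:
jog_arm --increments '[{"x": 0, "y": -40, "z": -3, "yaw": 0.15}, {"x": 0, "y": -90, "z": -6, "yaw": 0.3}, {"x": 0, "y": -140, "z": -9, "yaw": 0.45}, {"x": 0, "y": -190, "z": -12, "yaw": 0.6}, {"x": 0, "y": -240, "z": -15, "yaw": 0.75}, {"x": 0, "y": -290, "z": -18, "yaw": 0.9}, {"x": 0, "y": -340, "z": -20, "yaw": 1.05}, {"x": 5, "y": -380, "z": -22, "yaw": 1.17}, {"x": 40, "y": -403, "z": -25, "yaw": 1.17}, {"x": 60, "y": -403, "z": -25, "yaw": 1.17}]' --hand 0

```text
time: 13.15
ee_pos: [0.4126, -0.1372, 0.1122]
orientation: [54.2, 89.9, -39.4]
ft_force: [0.1, 0.2, -0.1]
finger_gap: 0.0869
```

Run:
```python
from h import *
plan((.4092,-.1392,.024),np.degrees(-.075))
```

```text
t 13.15 ee [ 0.4126 -0.1372  0.1122] jaw -3.59 tilt [ 0.001 -0.001 -1.   ] q6 -29.6 gap 0.0869 F [ 0.1  0.2 -0.1]
  move xyz mm [88.2 -3.4  2.1] yaw rad about tool x 0.012 alt +-pi
```

Emit:
jog_arm --increments '[{"x": 0, "y": -3, "z": 1, "yaw": 0.01}, {"x": 20, "y": -3, "z": 1, "yaw": 0.01}, {"x": 45, "y": -3, "z": 1, "yaw": 0.01}, {"x": 65, "y": -3, "z": 1, "yaw": 0.01}, {"x": 80, "y": -3, "z": 1, "yaw": 0.01}, {"x": 87, "y": -3, "z": 1, "yaw": 0.01}, {"x": 87, "y": -3, "z": 1, "yaw": 0.01}, {"x": 87, "y": -3, "z": 1, "yaw": 0.01}, {"x": 87, "y": -3, "z": 1, "yaw": 0.01}, {"x": 87, "y": -3, "z": 1, "yaw": 0.01}]'

```text
time: 14.4
ee_pos: [0.4101, -0.1365, 0.0251]
orientation: [60.8, 90.0, -33.2]
ft_force: [0.5, 0.2, -0.1]
finger_gap: 0.0873
```

Emit:
jog_arm --increments '[{"x": 0, "y": 0, "z": 0, "yaw": 0}, {"x": 0, "y": 0, "z": 0, "yaw": 0}, {"x": 0, "y": 0, "z": 0, "yaw": 0}, {"x": 0, "y": 0, "z": 0, "yaw": 0}, {"x": 0, "y": 0, "z": 0, "yaw": 0}, {"x": 0, "y": 0, "z": 0, "yaw": 0}, {"x": 0, "y": 0, "z": 0, "yaw": 0}, {"x": 0, "y": 0, "z": 0, "yaw": 0}, {"x": 0, "y": 0, "z": 0, "yaw": 0}, {"x": 0, "y": 0, "z": 0, "yaw": 0}]' --hand 255

```text
time: 15.65
ee_pos: [0.4099, -0.1364, 0.0247]
orientation: [-129.0, 90.0, 137.0]
ft_force: [-0.6, -0.0, -0.1]
finger_gap: 0.0542
```

Run:
```python
from h import *
plan((.6245,.232,.17),87)
im=snap('scene','s8'); crop(im,300,250,140,115,5,'s8c')
```

```text
t 15.65 ee [ 0.4099 -0.1364  0.0247] jaw -4.01 tilt [-0.  0. -1.] q6 -29.3 gap 0.0542 F [-0.6 -0.  -0.1]
  move xyz mm [-145.3  188.3 -382.5] yaw rad about tool x 1.553 alt +-pi
```

View pics/s8c.png

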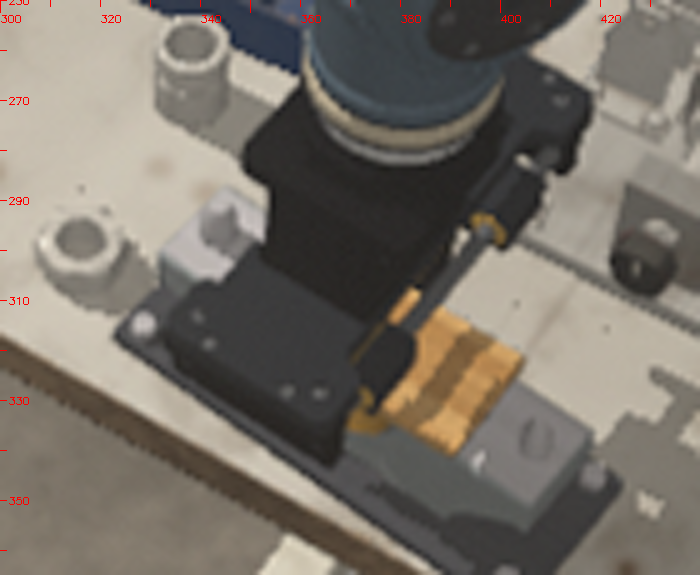

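Emit:
jog_arm --increments '[{"x": -15, "y": 0, "z": 0, "yaw": 0}, {"x": -45, "y": 0, "z": 0, "yaw": 0}, {"x": -85, "y": 0, "z": 0, "yaw": 0}, {"x": -125, "y": 0, "z": -10, "yaw": -0.15}, {"x": -145, "y": 20, "z": -60, "yaw": -0.33}, {"x": -145, "y": 45, "z": -110, "yaw": -0.51}, {"x": -145, "y": 70, "z": -160, "yaw": -0.69}, {"x": -145, "y": 95, "z": -210, "yaw": -0.87}, {"x": -145, "y": 120, "z": -260, "yaw": -1.05}, {"x": -145, "y": 145, "z": -310, "yaw": -1.23}]'

```text
time: 16.95
ee_pos: [0.5765, 0.1644, 0.1695]
orientation: [-129.1, 90.0, -152.3]
ft_force: [0.5, -0.8, -0.9]
finger_gap: 0.0544
```

Run:
```python
from h import *
print(bp('scene',271.5,182,.015))
plan((.6215,.232,.01),89)
im=snap('scene','s9'); crop(im,200,100,160,120,5,'s9c')
```

```text
[0.64608113 0.29762112 0.015     ]
t 16.95 ee [0.5765 0.1644 0.1695] jaw 66.83 tilt [-0.001 -0.    -1.   ] q6 -61.6 gap 0.0544 F [ 0.5 -0.8 -0.9]
  move xyz mm [159.4  79.9  14.8] yaw rad about tool x -0.387 alt +-pi
```

View pics/s9c.png

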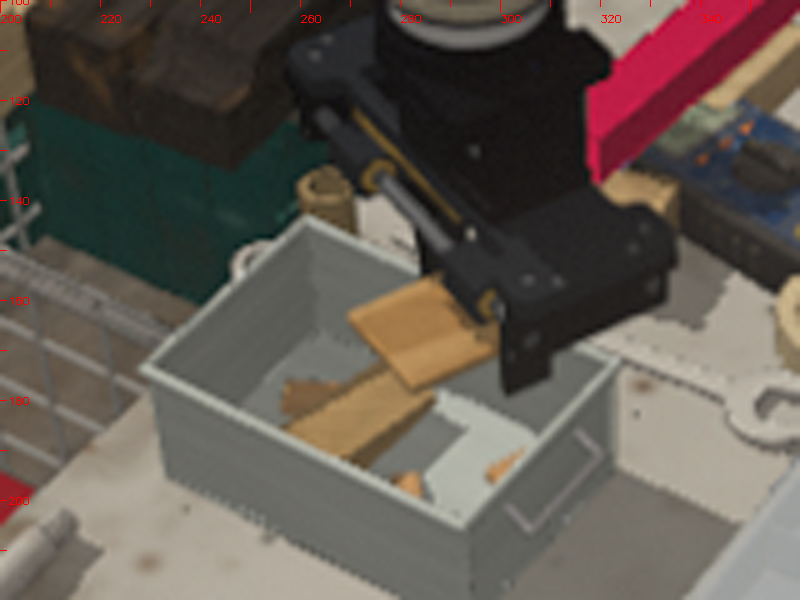

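Emit:
jog_arm --increments '[{"x": 0, "y": 25, "z": 5, "yaw": -0.15}, {"x": 0, "y": 50, "z": 10, "yaw": -0.3}, {"x": 0, "y": 76, "z": 16, "yaw": -0.39}, {"x": 10, "y": 76, "z": 16, "yaw": -0.39}, {"x": 40, "y": 76, "z": 16, "yaw": -0.39}, {"x": 75, "y": 76, "z": 16, "yaw": -0.39}, {"x": 110, "y": 76, "z": 16, "yaw": -0.39}, {"x": 140, "y": 76, "z": 16, "yaw": -0.39}, {"x": 158, "y": 76, "z": 16, "yaw": -0.39}, {"x": 166, "y": 76, "z": 16, "yaw": -0.39}]'

```text
time: 18.25
ee_pos: [0.6201, 0.2252, 0.0026]
orientation: [-166.6, 89.8, -167.8]
ft_force: [-0.2, 0.3, -0.1]
finger_gap: 0.0547
```

Run:
```python
from h import *
plan((.6215,.228,.003),89)
im=snap('scene','s10'); crop(im,210,130,120,100,6,'s10c')
```

```text
t 18.25 ee [0.6201 0.2252 0.0026] jaw 88.74 tilt [-0.003 -0.001 -1.   ] q6 -78.5 gap 0.0547 F [-0.2  0.3 -0.1]
  move xyz mm [-0.4  2.8  1.3] yaw rad about tool x -0.005 alt +-pi
```

View pics/s10c.png

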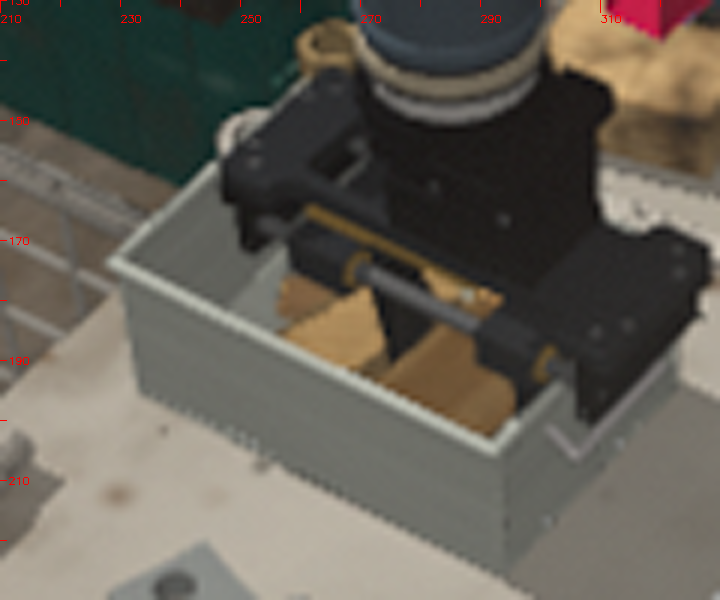

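Emit:
jog_arm --increments '[{"x": 0, "y": 0, "z": 0, "yaw": 0}, {"x": 0, "y": 0, "z": 0, "yaw": 0}, {"x": 0, "y": 0, "z": 0, "yaw": 0}, {"x": -20, "y": 0, "z": 0, "yaw": 0}, {"x": -55, "y": 0, "z": 0, "yaw": 0}, {"x": -95, "y": 0, "z": 0, "yaw": 0}, {"x": -130, "y": 0, "z": 0, "yaw": 0}, {"x": -150, "y": 0, "z": -20, "yaw": 0.15}, {"x": -150, "y": -10, "z": -60, "yaw": 0.33}, {"x": -150, "y": -20, "z": -110, "yaw": 0.51}]' --hand 72

```text
time: 19.55
ee_pos: [0.5112, 0.2082, 0.1559]
orientation: [40.9, 89.7, 10.1]
ft_force: [0.1, 0.0, -0.0]
finger_gap: 0.0625
```

Run:
```python
from h import *
plan((.449,.1936,.10),-19.3)
im=snap('scene','s11'); crop(im,210,130,120,100,6,'s11c')
```

```text
t 19.55 ee [0.5112 0.2082 0.1559] jaw 59.24 tilt [ 0.004  0.001 -1.   ] q6 -48.7 gap 0.0625 F [ 0.1  0.  -0. ]
  move xyz mm [ 55.6 -44.5 -46.1] yaw rad about tool x 1.371 alt +-pi
```

View pics/s11c.png

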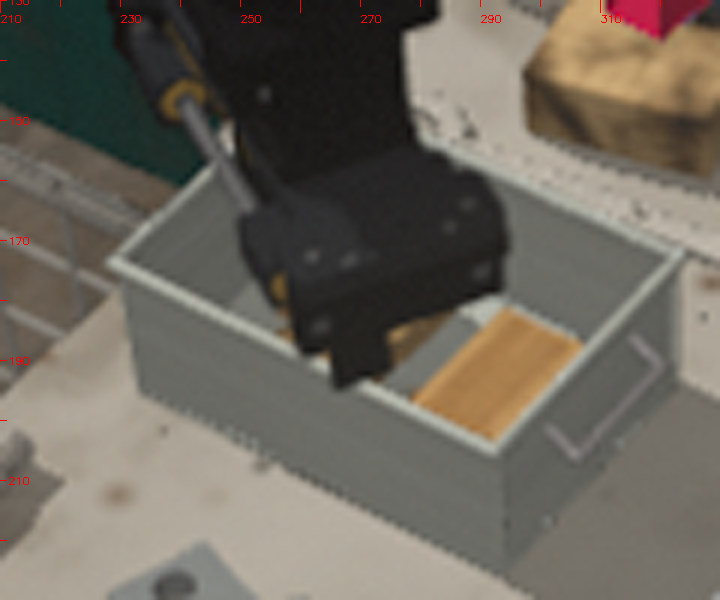

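Emit:
jog_arm --increments '[{"x": 0, "y": -10, "z": -10, "yaw": 0.15}, {"x": 0, "y": -22, "z": -22, "yaw": 0.32}, {"x": 0, "y": -33, "z": -34, "yaw": 0.5}, {"x": 0, "y": -42, "z": -42, "yaw": 0.68}, {"x": 0, "y": -42, "z": -42, "yaw": 0.86}, {"x": 0, "y": -42, "z": -42, "yaw": 1.04}, {"x": 0, "y": -42, "z": -42, "yaw": 1.22}, {"x": 10, "y": -42, "z": -42, "yaw": 1.37}, {"x": 30, "y": -42, "z": -42, "yaw": 1.37}, {"x": 40, "y": -42, "z": -42, "yaw": 1.37}]' --hand 0

```text
time: 20.85
ee_pos: [0.4536, 0.1934, 0.1142]
orientation: [118.4, 90.0, 9.5]
ft_force: [-0.5, 0.6, 0.2]
finger_gap: 0.0867
```

Run:
```python
from h import *
plan((.449,.1936,.006),-19.3)
plan((.449,.1936,.006),-19.3)
```

```text
t 20.85 ee [0.4536 0.1934 0.1142] jaw -18.87 tilt [ 0.001  0.    -1.   ] q6 29.0 gap 0.0867 F [-0.5  0.6  0.2]
  move xyz mm [108.2  -4.5   1.3] yaw rad about tool x 0.007 alt +-pi
t 20.85 ee [0.4536 0.1934 0.1142] jaw -18.87 tilt [ 0.001  0.    -1.   ] q6 29.0 gap 0.0867 F [-0.5  0.6  0.2]
  move xyz mm [108.2  -4.5   1.3] yaw rad about tool x 0.007 alt +-pi
```

Emit:
jog_arm --increments '[{"x": 5, "y": -4, "z": 1, "yaw": 0.007}, {"x": 25, "y": -4, "z": 1, "yaw": 0.007}, {"x": 50, "y": -4, "z": 1, "yaw": 0.007}, {"x": 72, "y": -4, "z": 1, "yaw": 0.007}, {"x": 90, "y": -4, "z": 1, "yaw": 0.007}, {"x": 100, "y": -4, "z": 1, "yaw": 0.007}, {"x": 106, "y": -4, "z": 1, "yaw": 0.007}, {"x": 107, "y": -4, "z": 1, "yaw": 0.007}, {"x": 107, "y": -4, "z": 1, "yaw": 0.007}, {"x": 107, "y": -4, "z": 1, "yaw": 0.007}]'

```text
time: 22.1
ee_pos: [0.4496, 0.1937, 0.0072]
orientation: [120.2, 89.9, 10.9]
ft_force: [-0.0, 0.3, -0.1]
finger_gap: 0.0871
```

Run:
```python
from h import *
plan((.449,.1936,.006),-19.3)
im=snap('scene','s12'); crop(im,200,190,130,110,6,'s12c')
```

```text
t 22.1 ee [0.4496 0.1937 0.0072] jaw -19.31 tilt [ 0.001  0.    -1.   ] q6 29.5 gap 0.0871 F [-0.   0.3 -0.1]
  move xyz mm [ 1.2 -0.5  0.3] yaw rad about tool x -0.0 alt +-pi
```

View pics/s12c.png

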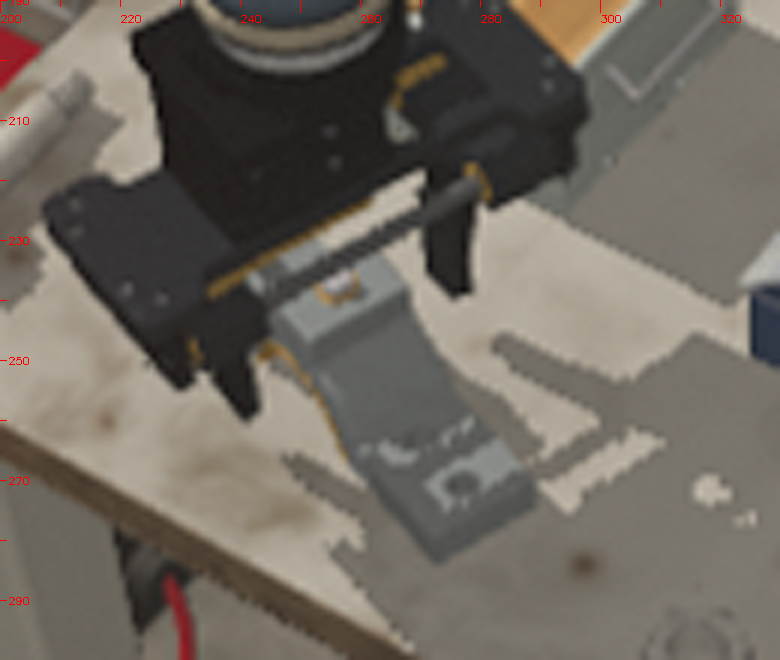

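Emit:
jog_arm --increments '[{"x": 0, "y": 0, "z": 0, "yaw": 0}, {"x": 0, "y": 0, "z": 0, "yaw": 0}, {"x": 0, "y": 0, "z": 0, "yaw": 0}, {"x": 0, "y": 0, "z": 0, "yaw": 0}, {"x": 0, "y": 0, "z": 0, "yaw": 0}, {"x": 0, "y": 0, "z": 0, "yaw": 0}, {"x": 0, "y": 0, "z": 0, "yaw": 0}, {"x": 0, "y": 0, "z": 0, "yaw": 0}, {"x": 0, "y": 0, "z": 0, "yaw": 0}, {"x": 0, "y": 0, "z": 0, "yaw": 0}]' --hand 255

```text
time: 23.4
ee_pos: [0.4493, 0.1937, 0.0068]
orientation: [114.9, 90.0, 5.6]
ft_force: [1.6, -1.4, -2.0]
finger_gap: 0.0457
```

Run:
```python
from h import *
# target: cap origin onto housing, clearance height
plan((.4091+.0006,-.1372,.14),np.degrees(-.1085))
o=get_obs(); print(o['ee_pos'],o['ft_force'])
```

```text
t 23.4 ee [0.4493 0.1937 0.0068] jaw -19.3 tilt [ 0.  0. -1.] q6 29.5 gap 0.0457 F [ 1.6 -1.4 -2. ]
  move xyz mm [-133.3   72.   325.4] yaw rad about tool x -0.228 alt +-pi
[0.44934327 0.19368346 0.00675576] [ 1.62087362 -1.36254909 -2.00831055]
```

Emit:
jog_arm --increments '[{"x": -10, "y": 0, "z": 0, "yaw": 0}, {"x": -30, "y": 0, "z": 0, "yaw": 0}, {"x": -60, "y": 0, "z": 0, "yaw": 0}, {"x": -95, "y": 0, "z": 0, "yaw": 0}, {"x": -125, "y": 5, "z": 20, "yaw": -0.03}, {"x": -134, "y": 14, "z": 60, "yaw": -0.06}, {"x": -134, "y": 24, "z": 105, "yaw": -0.1}, {"x": -134, "y": 34, "z": 150, "yaw": -0.14}, {"x": -134, "y": 44, "z": 195, "yaw": -0.18}, {"x": -134, "y": 53, "z": 240, "yaw": -0.2}]'

```text
time: 24.65
ee_pos: [0.4189, -0.0514, 0.141]
orientation: [-115.8, 90.0, 146.4]
ft_force: [1.1, -1.2, -3.9]
finger_gap: 0.0454
```

Run:
```python
from h import *
plan((.4093,-.1373,.115),np.degrees(-.1085))
```

```text
t 24.65 ee [ 0.4189 -0.0514  0.141 ] jaw -7.8 tilt [-0.001  0.    -1.   ] q6 -14.5 gap 0.0454 F [ 1.1 -1.2 -3.9]
  move xyz mm [26.   2.2 86.4] yaw rad about tool x -0.028 alt +-pi
```

Emit:
jog_arm --increments '[{"x": 0, "y": 0, "z": 25, "yaw": -0.01}, {"x": 0, "y": 1, "z": 50, "yaw": -0.02}, {"x": 0, "y": 1.3, "z": 75, "yaw": -0.028}, {"x": 0, "y": 1.3, "z": 87.5, "yaw": -0.028}, {"x": 10, "y": 1.3, "z": 87.5, "yaw": -0.028}, {"x": 20, "y": 1.3, "z": 87.5, "yaw": -0.028}, {"x": 26, "y": 1.3, "z": 87.5, "yaw": -0.028}, {"x": 26, "y": 1.3, "z": 87.5, "yaw": -0.028}, {"x": 26, "y": 1.3, "z": 87.5, "yaw": -0.028}, {"x": 26, "y": 1.3, "z": 87.5, "yaw": -0.028}]'

```text
time: 25.9
ee_pos: [0.4095, -0.1372, 0.115]
orientation: [63.0, 90.0, -33.3]
ft_force: [0.0, 1.2, -3.8]
finger_gap: 0.0457
```

Run:
```python
from h import *
plan((.4093,-.1373,.09),np.degrees(-.1085))
im=snap('scene','s13'); crop(im,310,230,130,110,6,'s13c')
im=snap('top','t13'); crop(im,325,225,120,75,6,'t13c')
```

```text
t 25.9 ee [ 0.4095 -0.1372  0.115 ] jaw -6.23 tilt [ 0.001 -0.    -1.   ] q6 -27.2 gap 0.0457 F [ 0.   1.2 -3.8]
  move xyz mm [25.  -0.2  0.1] yaw rad about tool x -0.0 alt +-pi
```

View pics/s13c.png

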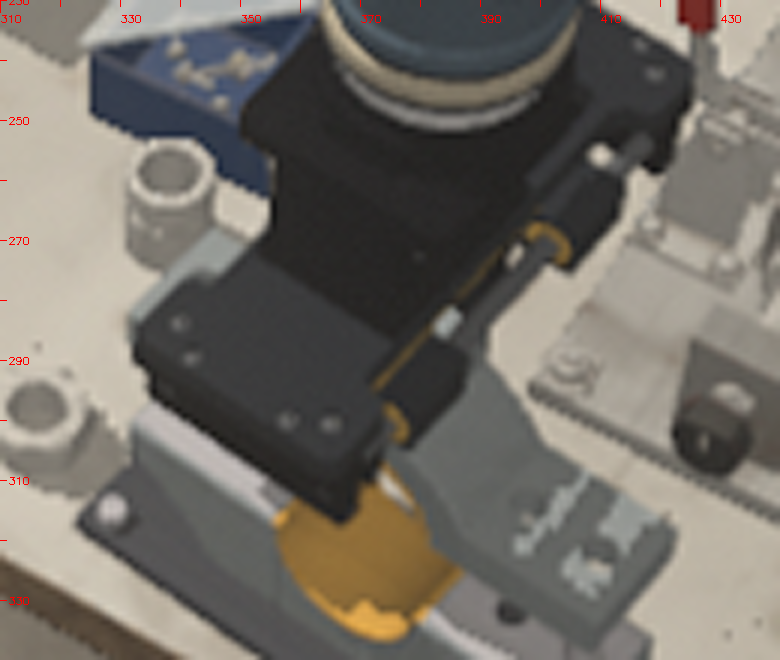

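View pics/t13c.png

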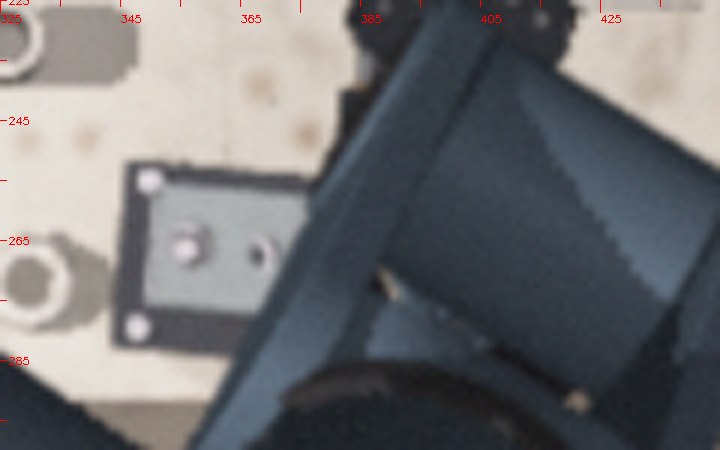

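Emit:
jog_arm --increments '[{"x": 8, "y": 0, "z": 0, "yaw": 0}, {"x": 16, "y": 0, "z": 0, "yaw": 0}, {"x": 22, "y": 0, "z": 0, "yaw": 0}, {"x": 26, "y": 0, "z": 0, "yaw": 0}, {"x": 28, "y": 0, "z": 0, "yaw": 0}, {"x": 30, "y": 0, "z": 0, "yaw": 0}, {"x": 31, "y": 0, "z": 0, "yaw": 0}, {"x": 32, "y": 0, "z": 0, "yaw": 0}, {"x": 32, "y": 0, "z": 0, "yaw": 0}, {"x": 32, "y": 0, "z": 0, "yaw": 0}]'

```text
time: 27.25
ee_pos: [0.4093, -0.1372, 0.0828]
orientation: [63.4, 90.0, -32.8]
ft_force: [0.0, -0.3, -3.6]
finger_gap: 0.0452
```

Run:
```python
from h import *
plan((.4093,-.1373,.0668),np.degrees(-.1085))
print(get_obs()['torque'])
im=snap('scene','s14'); crop(im,310,230,130,110,6,'s14c')
im=snap('top','t14'); crop(im,325,225,120,75,6,'t14c')
```

```text
t 27.25 ee [ 0.4093 -0.1372  0.0828] jaw -6.24 tilt [ 0. -0. -1.] q6 -27.2 gap 0.0452 F [ 0.  -0.3 -3.6]
  move xyz mm [16.   0.   0.1] yaw rad about tool x -0.0 alt +-pi
[-0.02419107 -0.06979798  0.02794795]
```

View pics/s14c.png

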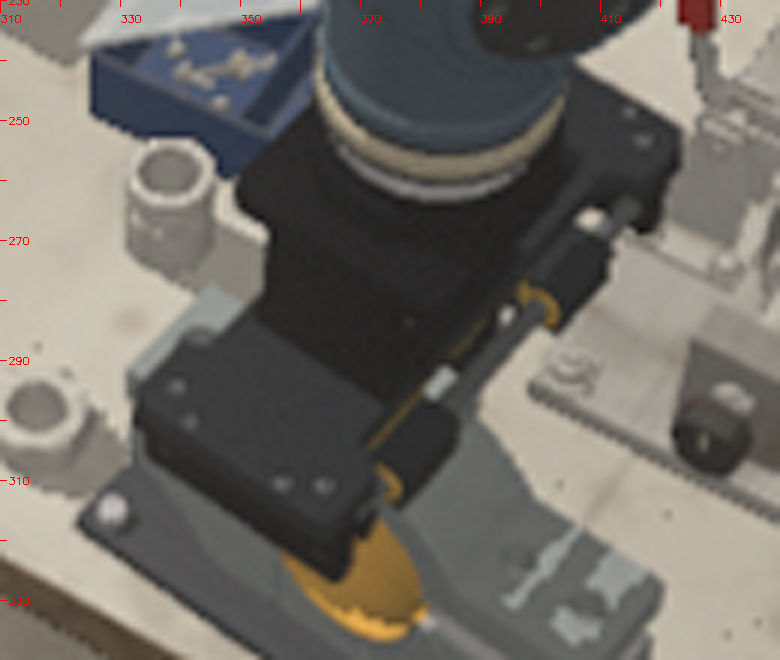

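View pics/t14c.png

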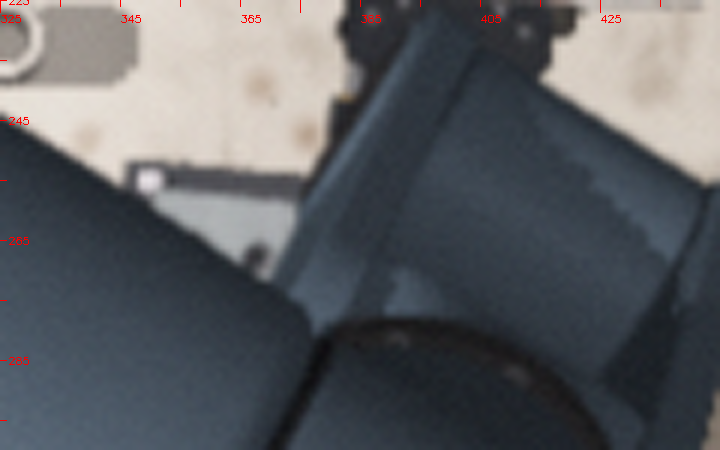

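Emit:
jog_arm --increments '[{"x": 2, "y": 0, "z": 0, "yaw": 0}, {"x": 4, "y": 0, "z": 0, "yaw": 0}, {"x": 6, "y": 0, "z": 0, "yaw": 0}, {"x": 7, "y": 0, "z": 0, "yaw": 0}, {"x": 8, "y": 0, "z": 0, "yaw": 0}, {"x": 9, "y": 0, "z": 0, "yaw": 0}, {"x": 10, "y": 0, "z": 0, "yaw": 0}, {"x": 10, "y": 0, "z": 0, "yaw": 0}, {"x": 10, "y": 0, "z": 0, "yaw": 0}, {"x": 10, "y": 0, "z": 0, "yaw": 0}]'

```text
time: 28.6
ee_pos: [0.4096, -0.1374, 0.0728]
orientation: [69.5, 90.0, -26.7]
ft_force: [1.8, -0.1, -3.4]
finger_gap: 0.046
```

Run:
```python
from h import *
plan((.4093,-.1373,.0668),np.degrees(-.1085))
print(get_obs()['torque'])
```

```text
t 28.6 ee [ 0.4096 -0.1374  0.0728] jaw -6.26 tilt [ 0.001 -0.    -1.   ] q6 -27.2 gap 0.046 F [ 1.8 -0.1 -3.4]
  move xyz mm [ 6.  -0.3 -0.1] yaw rad about tool x -0.001 alt +-pi
[-0.09028748 -0.52825494 -0.12909297]
```

Emit:
jog_arm --increments '[{"x": 0, "y": 0.4, "z": 0, "yaw": 0}, {"x": 1, "y": 0.4, "z": 0, "yaw": 0}, {"x": 2, "y": 0.4, "z": 0, "yaw": 0}, {"x": 3, "y": 0.4, "z": 0, "yaw": 0}, {"x": 4, "y": 0.4, "z": 0, "yaw": 0}, {"x": 4.5, "y": 0.4, "z": 0, "yaw": 0}, {"x": 5, "y": 0.4, "z": 0, "yaw": 0}, {"x": 5, "y": 0.4, "z": 0, "yaw": 0}, {"x": 5, "y": 0.4, "z": 0, "yaw": 0}, {"x": 5, "y": 0.4, "z": 0, "yaw": 0}]'

```text
time: 29.85
ee_pos: [0.4097, -0.1373, 0.0678]
orientation: [76.4, 90.0, -19.9]
ft_force: [2.0, -1.3, -2.2]
finger_gap: 0.0456
```

Run:
```python
from h import *
plan((.4093,-.1373,.0668),np.degrees(-.1085))
print(get_obs()['torque'])
```

```text
t 29.85 ee [ 0.4097 -0.1373  0.0678] jaw -6.25 tilt [ 0. -0. -1.] q6 -27.2 gap 0.0456 F [ 2.  -1.3 -2.2]
  move xyz mm [ 1.  -0.4  0.1] yaw rad about tool x -0.001 alt +-pi
[-0.12002498 -0.4774157  -0.18084531]
```

Nearly seated. I'll go on in small steps until contact.

Emit:
jog_arm --increments '[{"x": 0.3, "y": 0.3, "z": 0, "yaw": 0}, {"x": 0.6, "y": 0.3, "z": 0, "yaw": 0}, {"x": 0.9, "y": 0.3, "z": 0, "yaw": 0}, {"x": 1.2, "y": 0.3, "z": 0, "yaw": 0}, {"x": 1.5, "y": 0.3, "z": 0, "yaw": 0}, {"x": 1.5, "y": 0.3, "z": 0, "yaw": 0}, {"x": 1.5, "y": 0.3, "z": 0, "yaw": 0}, {"x": 1.5, "y": 0.3, "z": 0, "yaw": 0}, {"x": 1.5, "y": 0.3, "z": 0, "yaw": 0}, {"x": 1.5, "y": 0.3, "z": 0, "yaw": 0}]'

```text
time: 31.1
ee_pos: [0.4098, -0.1372, 0.0667]
orientation: [159.3, 90.0, 63.0]
ft_force: [0.9, 1.2, 5.3]
finger_gap: 0.0457
```

Run:
```python
from h import *
plan((.4093,-.1373,.0668),np.degrees(-.1085))
print(get_obs()['torque'])
```

```text
t 31.1 ee [ 0.4098 -0.1372  0.0667] jaw -6.24 tilt [ 0.  0. -1.] q6 -27.2 gap 0.0457 F [0.9 1.2 5.3]
  move xyz mm [-0.1 -0.5  0.2] yaw rad about tool x -0.0 alt +-pi
[ 0.06615731 -0.07450523 -0.1308511 ]
```

Emit:
jog_arm --increments '[{"x": 0.1, "y": 0, "z": 0, "yaw": 0}, {"x": 0.2, "y": 0, "z": 0, "yaw": 0}, {"x": 0.3, "y": 0, "z": 0, "yaw": 0}, {"x": 0.4, "y": 0, "z": 0, "yaw": 0}, {"x": 0.5, "y": 0, "z": 0, "yaw": 0}, {"x": 0.5, "y": 0, "z": 0, "yaw": 0}, {"x": 0.5, "y": 0, "z": 0, "yaw": 0}, {"x": 0.5, "y": 0, "z": 0, "yaw": 0}, {"x": 0.5, "y": 0, "z": 0, "yaw": 0}, {"x": 0.5, "y": 0, "z": 0, "yaw": 0}]'

```text
time: 32.35
ee_pos: [0.4099, -0.1372, 0.0666]
orientation: [66.3, 90.0, -29.9]
ft_force: [1.2, -0.0, 11.4]
finger_gap: 0.0458
```

Run:
```python
from h import *
plan((.4093,-.1373,.0668),np.degrees(-.1085))
im=snap('scene','s15'); crop(im,310,230,130,120,6,'s15c')
for i in range(3): grab_frame('top'); o=get_obs(); print(o['ft_force'],o['torque'],o['ee_pos'])
```

```text
t 32.35 ee [ 0.4099 -0.1372  0.0666] jaw -6.24 tilt [ 0. -0. -1.] q6 -27.1 gap 0.0458 F [ 1.2 -0.  11.4]
  move xyz mm [-0.2 -0.6  0.2] yaw rad about tool x -0.0 alt +-pi
[ 0.04983809  0.32247933 11.91615181] [ 0.14900571  0.03404482 -0.09160129] [ 0.40985835 -0.13715505  0.06664769]
[ 0.17988131  1.03144927 10.91254763] [ 0.13763755  0.06273216 -0.10666654] [ 0.40986591 -0.137163    0.06663901]
[-0.56485711  1.11937929 11.54488225] [ 0.14098141  0.01019859 -0.13103352] [ 0.40986051 -0.1371655   0.06665355]
```

View pics/s15c.png

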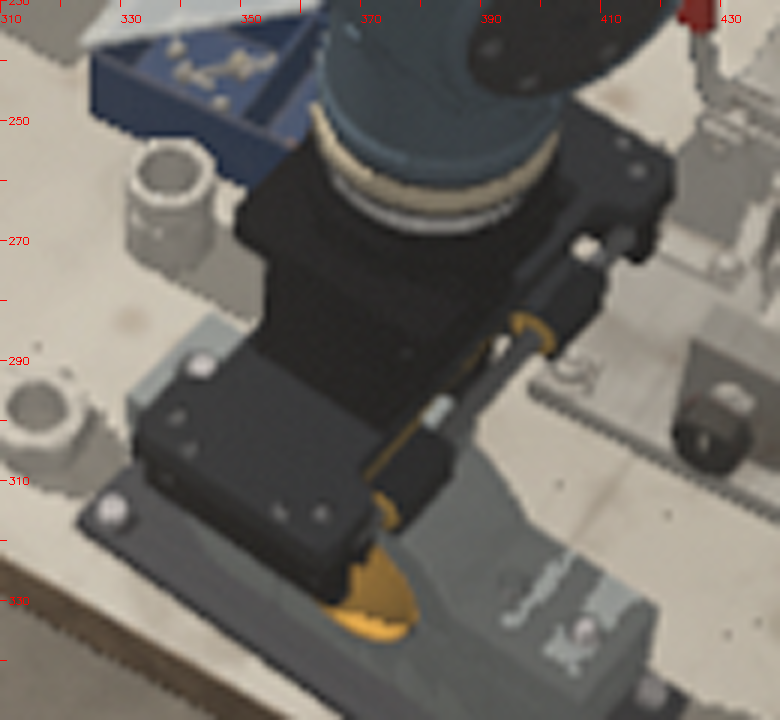

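The picture shows the cap closed on the housing, with both dowel tips through the ears at crop (202,365) and (587,630). I'll raise the push to about 20 N.

Emit:
jog_arm --increments '[{"x": 0.1, "y": 0, "z": 0, "yaw": 0}, {"x": 0.2, "y": 0, "z": 0, "yaw": 0}, {"x": 0.3, "y": 0, "z": 0, "yaw": 0}, {"x": 0.4, "y": 0, "z": 0, "yaw": 0}, {"x": 0.5, "y": 0, "z": 0, "yaw": 0}, {"x": 0.6, "y": 0, "z": 0, "yaw": 0}, {"x": 0.7, "y": 0, "z": 0, "yaw": 0}, {"x": 0.7, "y": 0, "z": 0, "yaw": 0}, {"x": 0.7, "y": 0, "z": 0, "yaw": 0}, {"x": 0.7, "y": 0, "z": 0, "yaw": 0}]'

```text
time: 33.8
ee_pos: [0.4099, -0.1372, 0.0666]
orientation: [60.6, 90.0, -35.6]
ft_force: [-0.6, 1.3, 18.8]
finger_gap: 0.0455
```

Run:
```python
from h import *
for i in range(5): grab_frame('top'); o=get_obs(); print(o['time'],o['ft_force'].round(2),o['torque'].round(2),o['ee_pos'].round(4),o['finger_gap'])
im=snap('scene','s16'); crop(im,200,120,130,110,6,'s16c')
```

```text
33.85 [-1.09  1.22 19.19] [ 0.21  0.27 -0.2 ] [ 0.4099 -0.1372  0.0666] 0.04535396425552164
33.9 [-0.49  2.37 19.04] [ 0.23  0.3  -0.13] [ 0.4099 -0.1372  0.0666] 0.04554299452268354
33.95 [-1.16  0.96 18.69] [ 0.28  0.23 -0.11] [ 0.4099 -0.1372  0.0666] 0.04539670746795919
34.0 [-1.52  1.69 19.14] [ 0.21  0.32 -0.14] [ 0.4099 -0.1372  0.0666] 0.045661778100422816
34.05 [-1.26  1.46 18.3 ] [ 0.19  0.33 -0.11] [ 0.4099 -0.1372  0.0666] 0.045391032394549356
```

View pics/s16.png

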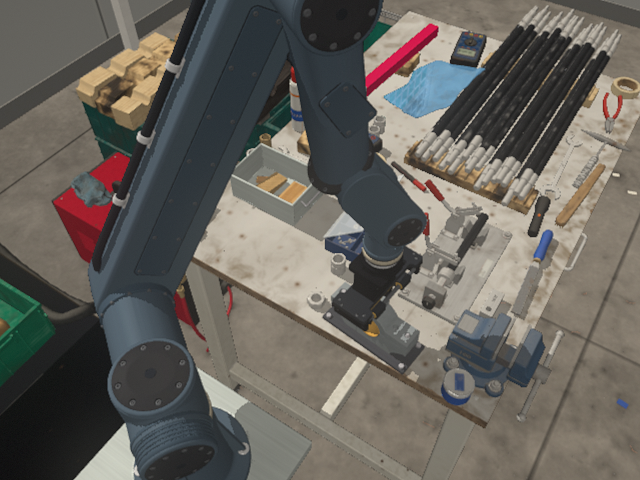

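Run:
```python
from bench import *
print(get_obs()['ft_force']); print(workorder.sign_off())
```

```text
[-1.40313425  1.52318933 19.10733215]
the job is handed in; nothing more can be done
None
```

The wedge and the plywood offcut are in the scrap tub, and the bearing cap is on both dowels with its joint face closed. I handed the job in at about 34 s, still gripping the cap and pressing it down.

**Last checks**
- **Seating:** the reported TCP height stopped at 66.6 mm. The expected figure was 66.8 mm: 60 mm above the height at which I gripped the cap off the bench. Both dowel tips show through the ears.
- **Push:** the wrist force was steady at 18.3–19.2 N over the last readings and 19.1 N at hand-in. Side forces were within about 2.5 N. The cap's own weight adds about 4 N on the joint.
- **Order and bystanders:** both scrap pieces went into the tub before I touched the cap. I saw no bystander disturbed in the pictures, but the arm hid the rod end in the last one, so that one was not rechecked at the end.

**What disagreed**
- **First wedge grasp:** it closed on air. Both cameras showed the tool about 36 mm higher than the reported height, though sideways positions agreed. I allowed for this from then on, and the later grasps and the seating fitted it.
- **Refused calls:** two early move calls were refused because keys were missing, and nothing moved.

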